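# Set the sine plate to 30 degrees on a gauge block stack

### The job

Set the small steel sine plate on the bench to 30 degrees: swing its hinged plate well up by the knob, build the 50 mm stack from the 20 mm and the 30 mm gauge block (either one underneath), the lower one turned to drop fully into the shallow rectangular nest in the base and the other squarely on top of it, then lower the plate gently until its roller rests on the stack and let go. Mind the low shop light over the near edge of the bench, and leave the 14 mm and 40 mm blocks and the two small bottles by the work where they stand.

Things in the scene. Friction and masses are not known exactly. Their poses are not given: they have to be found in the camera images.
- sine_base: fixed dark steel base of the sine plate, 140 x 80 mm, 14 mm high (hinge cheeks 27 mm); origin on the bench under it, z up; reaches from -60 to +80 mm along its x, +-40 mm along its y. Hinge axis along its y at x = +60 mm, z = 18 mm; nest at x = -30 mm. The knob end of the plate points along its -x, roughly to the robot's right
- nest (a point): centre of the floor of the nest, a rectangular recess in the base, 40 mm along the base's x by 28 mm along its y (2 mm play round a block on each side), 4 mm deep, floor 10 mm above the bench; axes as the base. With the plate down, plate and roller cover it
- hinge (a point): middle of the plate's hinge axis, 18 mm above the bench; the axis runs along the base's y. (Overhead, well before it: a fixed shop light over x = 0.17 to 0.37 m, y = -0.05 to 0.73 m, underside at z = 0.755 m; elbows must keep below it, so reach out low.)
- sine_plate (a joint): angle in rad of the hinged steel plate, 120 x 60 x 10 mm: 0 level over the base (its start), growing as the knob end rises, limit 1.5. Stiff damped hinge: raised beyond 1.15 it stays where left, below that it sinks slowly (under 1.5 rad/s) by its weight; lifting takes about 3 N at the knob. Its underside is 10 mm above the line hinge axis to roller axis, its free edge 115 mm from the hinge
- knob (a point): centre of the plate's knob: barrel 18 mm in diameter, 16 mm long between flat ends, axis along base y, on a stem 28 mm beyond the plate's edge. At plate angle a, measured from point hinge in base axes: x = -143 cos a + 15 sin a, z = 143 sin a + 15 cos a (mm). Pinched on its flat ends it pivots between the finger pads, so the tool can point down through the whole swing
- sine_roller: steel roller under the plate, 16 mm in diameter, 22 mm long along base y, its axis (origin) 100 mm from the hinge axis; with the plate level its underside is at the height of the nest floor, so the plate angle is arcsin(stack height / 100 mm): 0.524 rad on 50 mm
- block_14: plain steel gauge block lying flat, 36 mm (its x) by 24 mm (its y), 14 mm thick (z); origin at the centre of its underside; not wanted, to be left alone
- block_20: plain steel gauge block lying flat, 36 mm (its x) by 24 mm (its y), 20 mm thick (z); origin at the centre of its underside; about 0.13 kg
- block_30: plain steel gauge block lying flat, 36 mm (its x) by 24 mm (its y), 30 mm thick (z); origin at the centre of its underside; about 0.2 kg
- block_40: plain steel gauge block, 36 mm (its x) by 24 mm (its y), 40 mm tall (z); origin at the centre of its underside; not wanted, to be left alone
- phial: small blue-capped bottle, 33 mm in diameter, 42 mm tall, standing on the robot's side of the sine plate and blocks; origin at the centre of its underside; to be left alone
- spray_phial: amber bottle with black cap, 29 mm in diameter, 83 mm tall, standing to the left of the sine plate; origin at the centre of its underside; to be left alone
Things that resemble listed ones, but are neither listed nor needed, are in the scene too. What is shaped like the block_20 but green or purple is not meant.

How it is judged (in metres and radians):
On the way, in this order (a step that is already met when the one before it is completed fails the run):
1. the plate is swung well up (value of joint sine_plate above 1.1 rad), for 0.2 s.
2. the 20 or the 30 mm block lies in the nest, the plate still up (((horizontal distance between block_30 and nest below 0.005 m and z of block_30 in the frame of nest between -0.0025 and 0.0025 m and angle between block_30's own z axis and vertical below 0.06 rad and angle between the x axis of block_30 and the x axis of nest, either way round below 0.2 rad) or (horizontal distance between block_20 and nest below 0.005 m and z of block_20 in the frame of nest between -0.0025 and 0.0025 m and angle between block_20's own z axis and vertical below 0.06 rad and angle between the x axis of block_20 and the x axis of nest, either way round below 0.2 rad)) and value of joint sine_plate above 1.1 rad), for 0.2 s.
3. the other of the two lies squarely on it, the plate still up (((horizontal distance between block_30 and nest below 0.005 m and z of block_30 in the frame of nest between -0.0025 and 0.0025 m and angle between each of block_30, block_20's own z axis and vertical below 0.06 rad and angle between the x axis of each of block_30, block_20 and the x axis of nest, either way round below 0.2 rad and horizontal distance between block_20 and nest below 0.008 m and z of block_20 in the frame of nest between 0.0275 and 0.0325 m) or (horizontal distance between block_20 and nest below 0.005 m and z of block_20 in the frame of nest between -0.0025 and 0.0025 m and angle between each of block_20, block_30's own z axis and vertical below 0.06 rad and angle between the x axis of each of block_20, block_30 and the x axis of nest, either way round below 0.2 rad and horizontal distance between block_30 and nest below 0.008 m and z of block_30 in the frame of nest between 0.0175 and 0.0225 m)) and value of joint sine_plate above 1.1 rad), for 0.2 s.
At the end, for the whole second after the job is handed in: 20 and 30 mm blocks stacked flat in the nest, lower one down on its floor (within 5 mm of its centre), upper one within 8 mm of it, both within 0.2 rad of the nest's direction; roller resting on the stack (over 0.2 N), plate at 0.524 +- 0.02 rad, all at rest (((horizontal distance between block_30 and nest below 0.005 m and z of block_30 in the frame of nest between -0.0025 and 0.0025 m and angle between each of block_30, block_20's own z axis and vertical below 0.06 rad and angle between the x axis of each of block_30, block_20 and the x axis of nest, either way round below 0.2 rad and horizontal distance between block_20 and nest below 0.008 m and z of block_20 in the frame of nest between 0.0275 and 0.0325 m) or (horizontal distance between block_20 and nest below 0.005 m and z of block_20 in the frame of nest between -0.0025 and 0.0025 m and angle between each of block_20, block_30's own z axis and vertical below 0.06 rad and angle between the x axis of each of block_20, block_30 and the x axis of nest, either way round below 0.2 rad and horizontal distance between block_30 and nest below 0.008 m and z of block_30 in the frame of nest between 0.0175 and 0.0225 m)) and value of joint sine_plate between 0.5036 and 0.5436 rad and (contact force between sine_roller and block_20 above 0.2 N or contact force between sine_roller and block_30 above 0.2 N) and velocity of joint sine_plate between -0.02 and 0.02 rad/s and linear speed of each of block_20, block_30 below 0.01 m/s); the robot touches nothing.
It fails at once if the 14 or 40 mm block is moved more than 25 mm (distance of any of block_14, block_40 from where it was at the start of the episode above 0.025 m).
It fails at once if one of the two small bottles is moved more than 25 mm or tipped over (distance of any of phial, spray_phial from where it was at the start of the episode above 0.025 m or angle between any of phial, spray_phial's own z axis and vertical above 0.5 rad).
It fails at once if the plate is slammed or pressed hard on the stack (over 40 N) (contact force between sine_roller and block_20 above 40 N or contact force between sine_roller and block_30 above 40 N).
It also fails if it takes over 72 s, if anything falls off the work surface, if the arm or the gripper's body presses on something with over 40 N, if the wrist force passes 120 N, or if a joint passes its speed limit or range.

### The arm

A 6-joint arm with a two-finger parallel gripper is mounted at the origin on a cart in front of the work surface, level with it; the furniture and walls round the work are solid. World frame = base frame: x ahead of the robot, y to its left, z up, the work surface at z = 0. Lengths are in m, angles in degrees, forces in N, time in s.
With the tool pointing down it reaches from about 0.3 to 0.75 m from the base axis. Payload 8.5 kg.
Tool frame: the origin (TCP) lies midway between the tips of the shut fingers; the grasp point (between the pads) lies 19 mm behind it (env.tcp_to_grasp is the z of the grasp point in the tool frame, in m); z points along the fingers, y is the line along which they close (so a half turn about z gives the same grasp; the last joint's range is limited). The gripper opens to 85 mm and grips with 20 to 120 N. Pads are 22 mm wide; open, the fingers measure 114 mm over their backs; the gripper's body (76 mm by 85 mm) begins 54 mm behind the grasp point. The pads swing forward as they close: fully open they stand 13 mm farther back than shut.
Start: joints at [51.721, 21.807, 74.336, -0, 83.858, -12.336], TCP at [0.241, 0.495, 0.194] pointing down, gripper open.
Joint ranges: [-178.18, 178.18], [-50.72, 133.34], [12.68, 142.11], [-81.47, 261.47], [9.98, 163.14], [-165.26, 165.26]. Speed limits (degrees/s): [136.94, 136.94, 180, 180, 180, 180].

### API

Orientations are given as a 3x3 rotation matrix whose columns are the frame's x, y, z axes.
In Python, from rig import env, imaging, job, models gives the robot as it stands. The module is installed in compiled form; this text tells all that it offers.
- The arm moves only by the tool jog_arm, never from a script. Its argument "plan" is text: rows parted by semicolons, each of 7 numbers parted by spaces: the turn, a rotation vector about the tool's x, y, z in degrees, then the shift along the tool's x, y, z in cm, then the closure in counts, from 0 (fully open) to 255 (shut). In form: rx ry rz x y z claw; .... A call has 1 to 10 rows; each row shifts and turns the commanded pose from where the row before left it, along the tool's axes as they then stand; what a row does not reach is not made up. A row lasts 1/12 s, in which the tool goes at most 41.7 mm and 7.16 degrees, less where a joint would pass 70% of its speed; a pose out of reach is approached as far as the arm can. A call with a gripper value outside its range is refused whole. The fingers move at their own pace and stop on an object; "grip_force" is the grip in N (left out, the last holds). Time passes only in rows, so rows that do not move let the fingers close. It gives the time, the measured TCP pose, the force, the opening and the grip force at its end, in the units of the state.
- env.observe(): the state, without advancing time (a new reading comes with each control period).
- imaging.get_image(name): name is "side" or "top" or "wrist"; returns a dict with "pixels" (480x640x3 uint8, red, green, blue), "depth" (480x640 float32, m along the optical axis (not along the pixel's ray), 0 where there is no reading), "fov_y" (degrees; the focal length in pixels is half the picture's height over the tangent of half this angle, whatever the lens; pixels are square), "cx", "cy" (the principal point, pixels), "distortion" ([k1, k2, p1, p2, k3] as OpenCV has them; the pictures are not rectified), "world_from_camera" (4x4, takes a point from camera to world coordinates). Camera axes: x right, y down, z forward; pixel columns grow to the right and rows downward; lengths in m; the calibration is good to about 2 mm. A picture is of the moment at which its call begins.
- job.close_job(): hands the job in; it is judged then, once.
Trained networks look in the newest picture that a camera, given by its name, has taken for a name from the list of things; names that differ only in an ending like _2 or _b are one class to them, and where a whole thing is asked for, a point or a joint stands for the part that bears it (a point fixed in the world has none). Each returns a list of dicts, best first, with "confidence" (0 to 1); they miss things now and then, are a little off and sometimes report something else, mostly with a low value. They report only what shows in the picture. A call takes as long as a camera call. They do not tell look-alikes from the thing itself.
- models.outline_of(camera, query): "region" (480x640 bool, what is visible of it) and "bbox" ([centre column, centre row, width, height] in pixels, round what is visible of it).
- models.tip_of(camera, query): "at" ([column, row] in pixels: a listed point, or the origin of a listed thing).
The state is a dict: "time_s": time; "q": joint angles; "qvel": joint speeds; "joint_efforts": joint torques, N m; "position": TCP position; "tool_rot": TCP orientation; "ft_force": force on the tool from outside, world axes, zero at the start; "wrist_torque": the same for the moment, N m; "grip_width": finger opening in m; "gripper_force": force on a finger pad.
Only numpy, scipy, OpenCV 4.12 (cv2) and the standard library are available. Lean on these libraries where they do the work, as an engineer would, in place of code of your own. Each camera call takes 0.05 s, during which the arm holds its last target. There are 200 camera calls.

## Working session

There is one attempt and no reset: what is moved stays moved. The work goes in short steps, Python scripts to look and compute and a tool call to move; the robot and the scene stay as the last step left them, time stands still between calls to the robot, and variables do not carry over. Pictures are saved under pics/ and viewed, at most 13 in all, crops included, and the job is handed in when it is done.

Besides the shell and the picture viewer there is one more tool, called after "Call:" as name(argument=value, ...) on one line, values as JSON. jog_arm: Moves the arm, as the interface text tells. Its arguments: {"type":"object","properties":{"plan":{"type":"string"},"grip_force":{"type":"number"}},"required":["plan"]}

```bash
mkdir -p pics; cat > h.py <<'E'
import numpy as np, cv2
from rig import env, imaging, job, models
def cam(n): return imaging.get_image(n)
def K(im):
    f=240/np.tan(np.radians(im["fov_y"])/2); return np.array([[f,0,im["cx"]],[0,f,im["cy"]],[0,0,1.]])
def ray(im,px):
    p=cv2.undistortPoints(np.array([[px]],float),K(im),np.array(im["distortion"],float))[0,0]
    T=np.array(im["world_from_camera"]); return T[:3,3],T[:3,:3]@np.array([p[0],p[1],1.])
def atz(im,px,z):
    o,d=ray(im,px); return o+d*(z-o[2])/d[2]
def cloud(im):
    v,u=np.mgrid[0:480,0:640]; pts=np.stack([u,v],-1).reshape(-1,1,2).astype(float)
    p=cv2.undistortPoints(pts,K(im),np.array(im["distortion"],float))[:,0]
    z=im["depth"].reshape(-1); P=np.c_[p*z[:,None],z]; T=np.array(im["world_from_camera"])
    return (P@T[:3,:3].T+T[:3,3]).reshape(480,640,3)
def save(n,pix): cv2.imwrite("pics/"+n+".png",pix[...,::-1])
E
cat > a.py <<'E'
from h import *
for n in ["top","side"]:
    im=cam(n); save(n+"1",im["pixels"]); C=cloud(im); T=np.array(im["world_from_camera"]); print(n,T[:3,3].round(3),T[:3,2].round(2),im["fov_y"])
    for q in ["sine_base","sine_plate","knob","hinge","block_14","block_20","block_30","block_40","phial","spray_phial"]:
        for r in models.outline_of(n,q)[:5]:
            m=r["region"]&(im["depth"]>0); 
            if m.sum()<5: continue
            P=C[m]; zt=np.percentile(P[:,2],95); S=P[P[:,2]>zt-.006]; (c,wh,a)=cv2.minAreaRect((S[:,:2]*1000).astype(np.float32))
            print(q,round(r["confidence"],2),np.round(r["bbox"]),"ztop",round(zt,4),"rect",np.round(c,1),np.round(wh,1),round(a,1),im["pixels"][m].mean(0).round())
print(env.observe()["position"],env.tcp_to_grasp)
E
python3 a.py
```

```text
top [0.457 0.146 1.398] [ 0.14 -0.   -0.99] 44.339747798925764
sine_base 0.91 [334. 223.  45.  71.] ztop 0.0419 rect [703.4 142.6] [158.1  59.8] 15.8 [153. 148. 144.]
sine_plate 0.74 [334. 217.  39.  73.] ztop 0.0424 rect [702.5 142.4] [156.2  59.8] 15.8 [173. 169. 163.]
knob 0.69 [334. 220.  43.  66.] ztop 0.0424 rect [701.8 141.9] [150.   59.5] 15.4 [174. 170. 164.]
hinge 0.86 [332. 221.  41.  75.] ztop 0.0419 rect [702.7 142.5] [156.8  59.8] 15.8 [154. 150. 145.]
block_14 0.56 [402. 247.  12.  16.] ztop 0.0343 rect [624.3 -25.7] [22.3 34.4] 76.7 [124. 119. 115.]
block_14 0.53 [461. 203.  11.  19.] ztop 0.0246 rect [ 738.  -167.5] [24.9 33.5] 78.1 [154.  80. 175.]
block_14 0.51 [445. 234.  18.  18.] ztop 0.0239 rect [ 656.9 -130.2] [24.6 34.6] 87.0 [160. 149. 141.]
block_14 0.5 [404. 214.   7.  17.] ztop 0.0189 rect [708.7 -33. ] [22.2 35.3] 87.1 [156. 147. 140.]
block_14 0.49 [222. 295.  11.  18.] ztop 0.0433 rect [522.  396.8] [23.9 33.1] 82.3 [168. 162. 156.]
block_20 0.56 [402. 247.  12.  16.] ztop 0.0343 rect [624.3 -25.7] [22.3 34.4] 76.7 [124. 119. 115.]
block_20 0.53 [461. 
[... 3846 characters left out ...]
 rect [ 739.2 -165.4] [25.7 35.5] 78.0 [144.  63. 166.]
block_40 0.77 [450. 298.  21.  20.] ztop 0.0211 rect [768.4 -90.5] [16.8 30.9] 52.1 [ 39. 133.  57.]
block_40 0.76 [399. 293.  28.  19.] ztop 0.0157 rect [709.9 -34. ] [26.2 38.5] 86.4 [146. 136. 131.]
block_40 0.76 [286. 322.  28.  26.] ztop 0.0217 rect [498.9 -12.7] [25.  37.4] 1.1 [112.  52. 128.]
phial 0.86 [299. 289.  19.  29.] ztop 0.0437 rect [561.7  46.6] [29. 30.] 16.9 [82. 80. 99.]
spray_phial 0.86 [246. 215.  10.  32.] ztop 0.0798 rect [607.9 394.1] [ 8.5 14.1] 71.9 [85. 50. 34.]
spray_phial 0.63 [415. 328.  26.  23.] ztop 0.0213 rect [ 658.1 -130.7] [25.4 37.5] 88.2 [151. 140. 135.]
[0.24060912 0.49457286 0.1936353 ] -0.0187
```

View pics/top1.png

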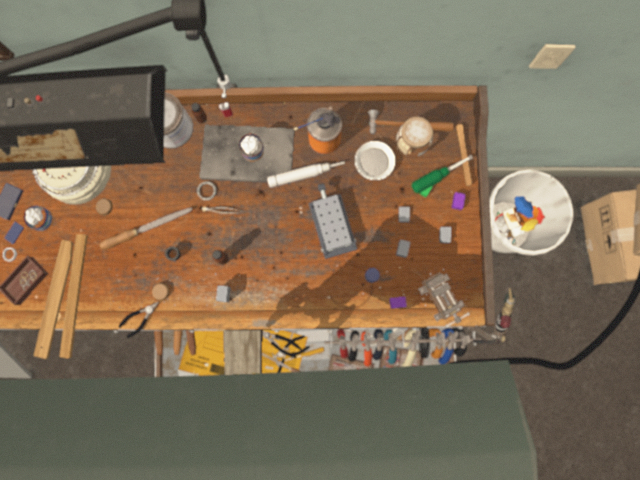

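View pics/side1.png

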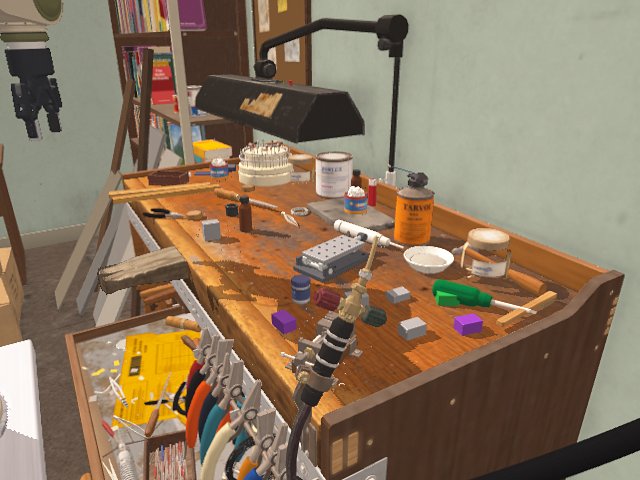

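Top view: steel blocks at (402,247) about 30 mm, (404,214) about 14 mm, (445,234) about 20 mm and (222,295) about 40 mm. Look-alikes are purple at (459,200) and (398,301), green at (430,185) and dark blue at (372,274), which is the phial. The sine plate is at (333,222). I'll check it close up.

```bash
python3 - <<'E'
from h import *
t=cam("top")["pixels"][165:295,290:480]; s=cam("side")["pixels"][220:350,260:440]
t=cv2.resize(t,(780,534),interpolation=cv2.INTER_CUBIC)[:, :]; s=cv2.resize(s,(780,563),interpolation=cv2.INTER_CUBIC)
o=np.vstack([cv2.resize(t,(437,299)),cv2.resize(s,(437,299))]) 
save("crop1",t); save("crop2",s)
im=cam("top");C=cloud(im)
m=(C[...,0]>.58)&(C[...,0]<.82)&(C[...,1]>.06)&(C[...,1]<.24)&(C[...,2]>.008)&(C[...,2]<.08)
ax=np.array([np.cos(np.radians(15.8)),np.sin(np.radians(15.8))]);P=C[m];s=(P[:,:2]-[.7027,.1425])@ax;w=(P[:,:2]-[.7027,.1425])@[-ax[1],ax[0]]
for a in np.arange(-.12,.13,.01):
    k=(s>=a)&(s<a+.01)&(abs(w)<.06)
    if k.sum(): print(round(a,2),k.sum(),w[k].min().round(3),w[k].max().round(3),np.percentile(P[k,2],[10,50,95]).round(3))
E
```

```text
-0.12 2 0.034 0.041 [0.01  0.01  0.011]
-0.11 2 0.001 0.029 [0.008 0.009 0.01 ]
-0.1 13 -0.037 0.04 [0.009 0.009 0.013]
-0.09 112 -0.039 0.04 [0.009 0.011 0.028]
-0.08 168 -0.041 0.041 [0.01  0.029 0.041]
-0.07 142 -0.041 0.041 [0.025 0.036 0.042]
-0.06 135 -0.039 0.04 [0.015 0.037 0.042]
-0.05 143 -0.04 0.04 [0.014 0.036 0.042]
-0.04 141 -0.04 0.039 [0.013 0.037 0.042]
-0.03 136 -0.04 0.04 [0.015 0.037 0.042]
-0.02 142 -0.04 0.04 [0.013 0.037 0.042]
-0.01 136 -0.04 0.039 [0.014 0.037 0.042]
-0.0 140 -0.04 0.04 [0.013 0.036 0.042]
0.01 137 -0.039 0.039 [0.015 0.037 0.042]
0.02 133 -0.04 0.04 [0.013 0.037 0.043]
0.03 137 -0.04 0.039 [0.013 0.037 0.042]
0.04 82 -0.04 0.039 [0.011 0.034 0.04 ]
0.05 17 -0.005 0.028 [0.032 0.036 0.04 ]
0.06 30 -0.008 0.038 [0.033 0.038 0.043]
0.07 28 -0.026 0.008 [0.033 0.039 0.044]
0.08 1 -0.004 -0.004 [0.035 0.035 0.035]
0.1 14 -0.053 0.058 [0.008 0.019 0.022]
0.11 158 -0.026 0.06 [0.015 0.022 0.029]
0.12 81 -0.001 0.06 [0.022 0.026 0.031]
```

View pics/crop1.png

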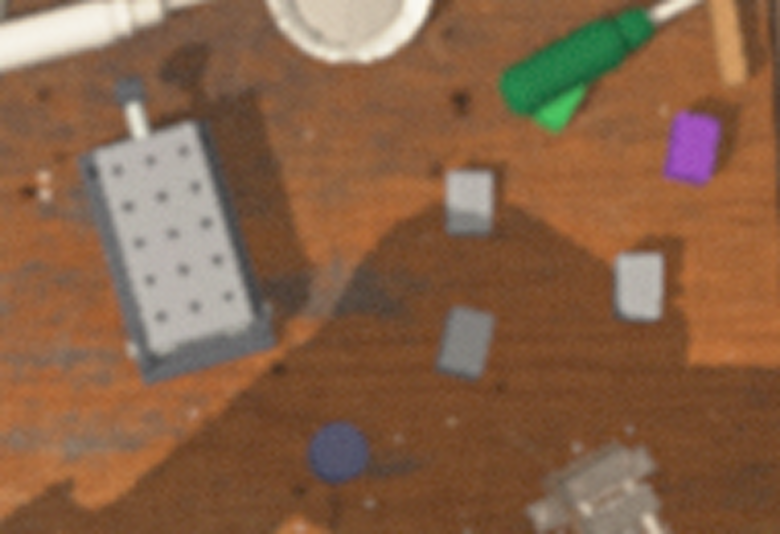

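View pics/crop2.png

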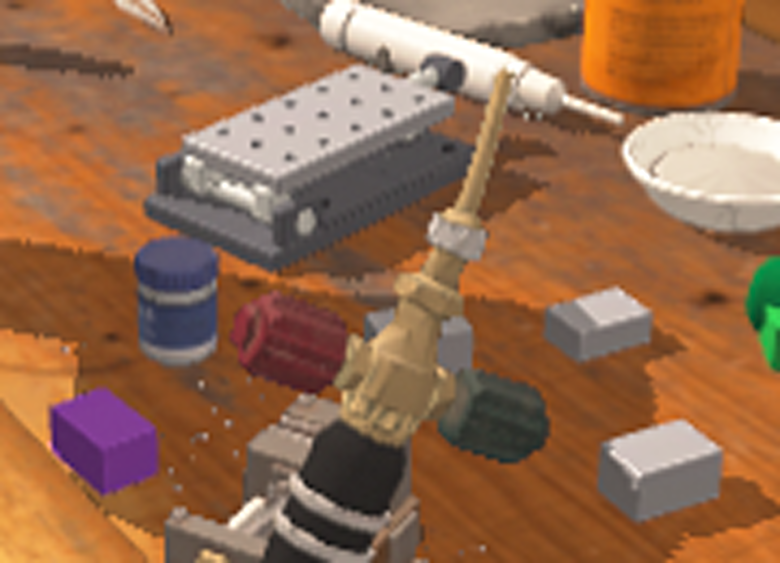

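Top crop: the knob (130,90) is at the far, left end of the plate, and the hinge cheeks are at the near end. So the knob end points away from the robot, not to the right as the text says. Going by depth, block_20 is at crop (638,287), block_14 at (470,200) and block_30 at (466,342). Next I'll check the obstacles and plan the approach.

```bash
cat >> h.py <<'E'
from scipy.spatial.transform import Rotation as Rn
def Rtool(yaw,tilt=0):
    # tool down, tool x horizontal along yaw (world), y = z cross x ; tilt>0 points fingers outwards along yaw
    c,s=np.cos(np.radians(yaw)),np.sin(np.radians(yaw))
    R=np.array([[c,s,0],[s,-c,0],[0,0,-1.]])
    return R@Rn.from_euler('y',tilt,degrees=True).as_matrix()
def go(pos,R):
    st=env.observe(); R0=np.array(st["tool_rot"]); p0=np.array(st["position"])
    rv=np.degrees(Rn.from_matrix(R0.T@R).as_rotvec()); d=R0.T@(np.array(pos)-p0)*100
    print("to",np.round(pos,4),"rotvec",rv.round(2),"shift in start axes cm",d.round(2),"shift in end axes",(R.T@(np.array(pos)-p0)*100).round(2))
def stt():
    st=env.observe(); print({k:np.round(st[k],3).tolist() for k in ["time_s","q","position","tool_rot","ft_force","grip_width","gripper_force"]})
E
python3 - <<'E'
from h import *
stt(); im=cam("top");C=cloud(im)
for x in np.arange(.9,.44,-.03):
    print(round(x,2),[ (lambda k: int(1000*np.percentile(C[k][:,2],98)) if k.sum()>2 else -1)((abs(C[...,0]-x)<.015)&(abs(C[...,1]-y)<.015)) for y in np.arange(.42,-.28,-.03)])
for y in (15.8,15.8+180): go([.60,.115,.26],Rtool(y))
w=cam("wrist"); T=np.array(w["world_from_camera"]);print(T.round(3),w["fov_y"])
E
```

```text
{'time_s': 1.25, 'q': [51.719, 21.806, 74.335, 0.001, 83.857, -12.335], 'position': [0.241, 0.495, 0.194], 'tool_rot': [[-0.899, 0.438, 0.0], [0.438, 0.899, 0.0], [0.0, 0.0, -1.0]], 'ft_force': [-0.161, 0.572, 0.054], 'grip_width': 0.086, 'gripper_force': 0.0}
0.9 [22, 22, 63, 75, 56, 21, 21, 5, 156, 158, 156, 5, 4, 21, 6, 93, 94, 94, 5, 5, 22, 31, 34, -1]
0.87 [21, 20, 78, 85, 81, 22, 21, 158, 117, 124, 118, 6, 23, 25, 25, 93, 94, 95, 6, 7, 21, 23, 25, -1]
0.84 [21, 20, 47, 78, 61, 22, 20, 6, 26, 24, 18, 26, 21, 22, 26, 61, 90, 44, 6, 14, 24, 21, 23, -1]
0.81 [21, 21, 21, 21, 24, 30, 30, 31, 30, 26, 5, 6, 27, 23, 26, 5, 5, 32, 35, 29, 22, 20, 22, -1]
0.78 [10, 5, 5, 7, 26, 29, 24, 5, 43, 44, 5, 5, 5, 24, 5, 5, 35, 36, 32, 5, 20, 18, 23, -1]
0.75 [9, 4, 5, 4, 3, 5, 5, 4, 39, 43, 40, 4, 5, 5, 6, 5, 26, 22, 4, 22, 25, 20, 21, -1]
0.72 [10, 10, 6, 5, 5, 4, 4, 4, 41, 42, 41, 13, 5, 5, 6, 20, 4, 6, 5, 22, 23, 20, 24, -1]
0.69 [5, 5, 5, 4, 5, 5, 5, 6, 40, 44, 43, 17, 5, 5, 7, 17, 5, 6, 5, 6, 6, 20, 23, -1]
0.66 [7, 6, 5, 6, 5, 5, 6, 5, 18, 44, 43, 42, 6, 5, 5, 5, 5, 6, 24, 22, 6, 20, 21, -
[... 337 characters left out ...]
 18, 20, -1]
0.51 [40, 43, 6, 7, 5, 3, 5, 5, 6, 5, 4, 5, 6, 4, 24, 24, 5, 52, 53, 33, 6, 219, 195, -1]
0.48 [6, 4, 4, 6, 4, 6, 5, 5, 4, 6, 5, 5, 5, 6, 23, 22, 4, 19, 51, 51, 39, 191, 195, -1]
0.45 [6, 4, 5, 3, 3, 4, 4, 5, 4, 1398, 5, 6, 6, 5, 5, 5, 4, 5, 41, 48, 38, 180, 176, -1]
to [0.6   0.115 0.26 ] rotvec [ -0.     0.   138.26] shift in start axes cm [-48.92 -18.41  -6.64] shift in end axes [24.25 46.31 -6.64]
to [0.6   0.115 0.26 ] rotvec [ -0.    -0.   -41.74] shift in start axes cm [-48.92 -18.41  -6.64] shift in end axes [-24.25 -46.31  -6.64]
[[ 0.437  0.856  0.274  0.17 ]
 [ 0.899 -0.416 -0.134  0.529]
 [-0.001  0.305 -0.952  0.374]
 [ 0.     0.     0.     1.   ]] 70.57363169652365
```

Call:
jog_arm(plan="0 0 -6.96 0 0 0 0;0 0 -6.96 0 0 0 0;0 0 -6.96 0 0 0 0;0 0 -6.96 0 0 0 0;0 0 -6.96 0 0 0 0;0 0 -6.94 0 0 0 0;0 0 0 -1.85 -3.5 -0.5 0;0 0 0 -1.85 -3.5 -0.5 0;0 0 0 -1.85 -3.5 -0.5 0;0 0 0 -1.85 -3.5 -0.5 0", grip_force=40)

```text
time_s: 2.18
position: [0.3507, 0.3787, 0.2139]
tool_rot: [[-0.962, -0.273, 0.0], [-0.273, 0.962, 0.0], [-0.0, 0.0, -1.0]]
ft_force: [0.3, 0.3, -0.3]
grip_width: 0.0858
gripper_force: 0.0
```

Call:
jog_arm(plan="0 0 0 -1.85 -3.5 -0.5 0;0 0 0 -1.85 -3.5 -0.5 0;0 0 0 -1.85 -3.5 -0.5 0;0 0 0 -1.85 -3.5 -0.5 0;0 0 0 -1.85 -3.5 -0.5 0;0 0 0 -1.85 -3.5 -0.5 0;0 0 0 -1.85 -3.5 -0.5 0;0 0 0 -1.85 -3.5 -0.5 0;0 0 0 -1.85 -3.5 -0.5 0;0 0 0 0 0 0 0")

```text
time_s: 3.02
position: [0.5998, 0.1169, 0.258]
tool_rot: [[-0.964, -0.267, 0.001], [-0.267, 0.964, -0.001], [-0.001, -0.002, -1.0]]
ft_force: [-0.3, -0.1, 1.3]
grip_width: 0.0853
gripper_force: 0.0
```

```bash
cat > w.py <<'E'
from h import *
import sys
stt(); im=cam("wrist"); save(sys.argv[1],im["pixels"]); C=cloud(im)
for q in ["sine_plate","block_20","phial"]:
    for r in models.outline_of("wrist",q)[:7]:
        m=r["region"]&(im["depth"]>0)
        if m.sum()<50: continue
        P=C[m]; zt=np.percentile(P[:,2],90); S=P[abs(P[:,2]-zt)<.004]; (c,wh,a)=cv2.minAreaRect((S[:,:2]*1000).astype(np.float32))
        print(q,round(r["confidence"],2),np.round(r["bbox"]),"ztop",round(zt,4),"rect",np.round(c,1),np.round(wh,1),round(a,1),im["pixels"][m].mean(0).round())
E
python3 w.py w1
```

```text
{'time_s': 3.017, 'q': [-0.015, 26.356, 56.431, -0.084, 97.15, -105.493], 'position': [0.6, 0.117, 0.258], 'tool_rot': [[-0.964, -0.267, 0.001], [-0.267, 0.964, -0.001], [-0.001, -0.002, -1.0]], 'ft_force': [-0.304, -0.121, 1.319], 'grip_width': 0.085, 'gripper_force': 0.0}
sine_plate 0.8 [321. 272.  50. 115.] ztop 0.0386 rect [703.2 143.6] [153.1  59.7] 15.4 [200. 195. 189.]
sine_plate 0.44 [322. 266.  63. 132.] ztop 0.0385 rect [703.1 143.9] [153.1  60. ] 15.8 [180. 175. 169.]
block_20 0.9 [ 84. 234.  31.  35.] ztop 0.0207 rect [ 739.3 -165.3] [24.2 36.5] 77.1 [185. 100. 205.]
block_20 0.89 [124. 183.  36.  38.] ztop 0.0206 rect [ 657.5 -129.9] [25.5 37.3] 85.7 [199. 185. 175.]
block_20 0.81 [238.  75.  38.  29.] ztop 0.0207 rect [498.6 -11.9] [23.6 36. ] 6.0 [191. 104. 211.]
block_20 0.76 [208. 183.  37.  35.] ztop 0.0306 rect [625.4 -26.9] [24.  36.4] 74.5 [200. 187. 177.]
block_20 0.72 [562. 191.  54.  42.] ztop 0.04 rect [523.  397.1] [26.1 36.8] 82.9 [166. 160. 153.]
block_20 0.64 [194. 239.  22.  28.] ztop 0.0146 rect [708.4 -32.6] [23.1 36.1] 87.4 [203. 194. 185.]
block_20 0.6 [146. 265.  33.  18.] ztop 0.0201 rect [761.2 -90.4] [13.8 29.4] 31.9 [ 77. 202. 104.]
phial 0.9 [276. 149.  29.  35.] ztop 0.0428 rect [562.3  48.4] [32.  31.9] 12.2 [154. 148. 175.]
```

View pics/w1.png

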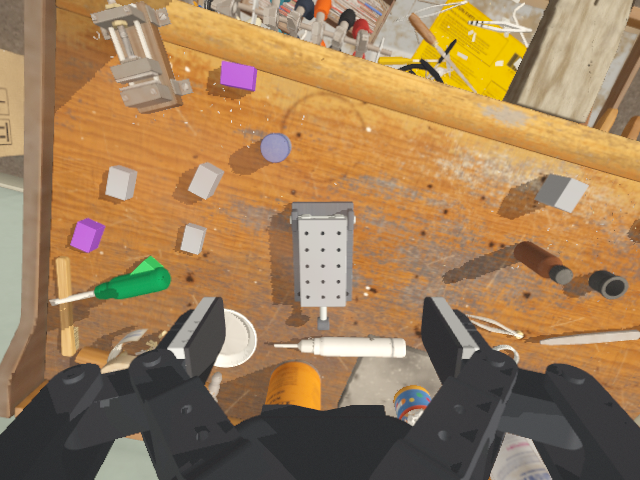

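Wrist view: the plate is at (322,265) with the knob at (323,325) at its far end. Block_30 is at (206,181), block_20 at (121,183) and block_14 at (194,239). The purple and green decoys are at (87,236), (238,76) and (148,265). Next I'll fit the plate and base precisely.

```bash
python3 - <<'E'
from h import *
im=cam("wrist");C=cloud(im)
m=(abs(C[...,0]-.7)<.13)&(abs(C[...,1]-.143)<.07)
P=C[m]; bench=C[(abs(C[...,0]-.62)<.03)&(abs(C[...,1]-.22)<.02)][:,2]; print("bench",np.median(bench))
def uv(P,a): 
    ax=np.array([np.cos(a),np.sin(a)]); return (P[:,:2]-[.7027,.1425])@ax,(P[:,:2]-[.7027,.1425])@[-ax[1],ax[0]]
s,w=uv(P,np.radians(15.6)); top=(P[:,2]>.034)&(P[:,2]<.043)&(s>-.07)&(s<.049)
(c,wh,a)=cv2.minAreaRect((P[top][:,:2]*1000).astype(np.float32)); print("plate",c,wh,a)
b=(P[:,2]>.009)&(P[:,2]<.045)&(s<.056)&(abs(w)<.05); h=cv2.convexHull((P[b][:,:2]*1000).astype(np.float32)); print("base",cv2.minAreaRect(h))
k=(s>.058)&(s<.09)&(P[:,2]>.025)&(abs(w)<.02); print("knob",k.sum(),P[k].mean(0),s[k].min(),s[k].max(),w[k].min(),w[k].max(),P[k][:,2].max())
for q in ["knob","hinge"]:
    for r in models.tip_of("wrist",q)[:2]: print(q,r["confidence"],r["at"],atz(im,r["at"],.033 if q=="knob" else .018))
t=cam("top")
for q in ["knob","hinge"]:
    for r in models.tip_of("top",q)[:2]: print(q,r["confidence"],r["at"],atz(t,r["at"],.033 if q=="knob" else .018))
E
```

```text
bench -0.00047390871642033483
plate (692.228271484375, 140.8354949951172) (118.94646453857422, 59.96467208862305) 15.78631591796875
base ((685.7538452148438, 139.53366088867188), (146.247802734375, 81.97266387939453), 16.071128845214844)
knob 171 [0.7678494  0.16267801 0.03822942] 0.05817448368563075 0.08013842552197187 -0.005594966883040267 0.009470461964613288 0.04351327349125922
knob 0.84 [317.0, 326.6] [0.77448331 0.16523206 0.033     ]
hinge 0.71 [319.2, 222.5] [0.63499272 0.12911809 0.018     ]
knob 0.56 [321.4, 189.0] [0.7669752  0.16228683 0.033     ]
```

```bash
cat >> h.py <<'E'
A=15.9; U=np.array([np.cos(np.radians(A)),np.sin(np.radians(A)),0]); H=np.array([.639,.1258,.018])
Z=np.array([0,0,1.])
def knob(a): return H+U*(.143*np.cos(a)-.015*np.sin(a))+Z*(.143*np.sin(a)+.015*np.cos(a))
NEST=H+.09*U-[0,0,.008]
def tcp(g,R): return g+.0187*R[:,2]
E
python3 - <<'E'
from h import *
R=Rtool(A+180,-30); k=knob(0); print(k,NEST)
go(tcp(k-.09*R[:,2],R),R); go(tcp(k,R),R)
E
```

```text
[0.77652901 0.16497617 0.033     ] [0.72555672 0.15045633 0.01      ]
to [0.7422 0.1552 0.0947] rotvec [-2.000e-02 -2.999e+01 -4.000e-02] shift in start axes cm [-15.    -0.9   16.42] shift in end axes [-4.78 -0.91 21.71]
to [0.7855 0.1675 0.0168] rotvec [-2.000e-02 -2.999e+01 -4.000e-02] shift in start axes cm [-19.49  -0.9   24.21] shift in end axes [-4.78 -0.91 30.71]
```

Call:
jog_arm(plan="0 -6 0 0 0 0 120;0 -6 0 0 0 0 120;0 -6 0 0 0 0 120;0 -6 0 0 0 0 120;0 -6 0 0 0 0 120;0 0 0 -1.2 -0.23 3 120;0 0 0 -1.2 -0.23 3 120;0 0 0 -1.2 -0.23 3 120;0 0 0 -1.18 -0.22 3 120;0 0 0 0 0 3 120")

```text
time_s: 4.35
position: [0.7127, 0.1457, 0.153]
tool_rot: [[-0.832, -0.272, 0.484], [-0.236, 0.962, 0.136], [-0.503, -0.001, -0.864]]
ft_force: [-0.5, 0.8, 0.2]
grip_width: 0.0454
gripper_force: 0.0
```

Call:
jog_arm(plan="0 0 0 0 0 3 120;0 0 0 0 0 3 120;0 0 0 0 0 0.7 120;0 0 0 0 0 0 120;0 0 0 0 0 0 120")

```text
time_s: 4.77
position: [0.7426, 0.1545, 0.0957]
tool_rot: [[-0.833, -0.273, 0.482], [-0.236, 0.962, 0.136], [-0.501, -0.0, -0.866]]
ft_force: [-0.2, -0.1, 0.5]
grip_width: 0.0454
gripper_force: 0.0
```

```bash
python3 - <<'E'
from h import *
R=Rtool(A+180,-30); k=knob(0); stt()
go(tcp(k,R),R)
im=cam("wrist"); save("w2",im["pixels"]);C=cloud(im)
for q in ["knob"]:
    for r in models.tip_of("wrist",q)[:2]: print(q,r["confidence"],r["at"],atz(im,r["at"],.033 if q=="knob" else .018))
P=C[(abs(C[...,0]-.7)<.13)&(abs(C[...,1]-.143)<.07)]
s=(P-H)@U; w=(P-H)@np.array([-U[1],U[0],0])
k=(s>.128)&(s<.16)&(P[:,2]>.028)&(P[:,2]<.05)&(abs(w)<.02); print("knob",k.sum(),P[k].mean(0),s[k].min(),s[k].max(),np.percentile(w[k],[1,99]),P[k][:,2].max())
E
```

```text
{'time_s': 4.767, 'q': [-0.312, 34.891, 75.628, 12.211, 41.062, -113.328], 'position': [0.743, 0.154, 0.096], 'tool_rot': [[-0.833, -0.273, 0.482], [-0.236, 0.962, 0.136], [-0.501, -0.0, -0.866]], 'ft_force': [-0.164, -0.052, 0.497], 'grip_width': 0.045, 'gripper_force': 0.0}
to [0.7855 0.1675 0.0168] rotvec [-0.05  0.05 -0.06] shift in start axes cm [0.06 0.09 9.08] shift in end axes [0.06 0.08 9.08]
knob 0.65 [327.2, 226.6] [0.77107563 0.16595609 0.033     ]
knob 417 [0.76790628 0.16250013 0.03845083] 0.1282479175903704 0.14336207826261077 [-0.00754549  0.00751012] 0.04243564227985194
```

View pics/w2.png

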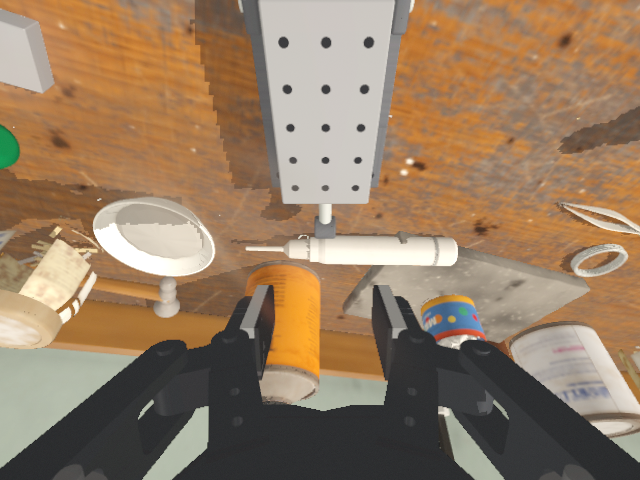

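The knob is at (326,228), centred between the fingers, with the white syringe just beyond it. I'll advance and pinch.

Call:
jog_arm(plan="0 0 0 0 0.06 2 120;0 0 0 0 0 2 120;0 0 0 0 0 2 120;0 0 0 0 0 1.5 120;0 0 0 0 0 1 120;0 0 0 0 0 0.4 120;0 0 0 0 0 0 120;0 0 0 0 0 0 200;0 0 0 0 0 0 255;0 0 0 0 0 0 255")

```text
time_s: 5.7
position: [0.7854, 0.1669, 0.0188]
tool_rot: [[-0.833, -0.272, 0.482], [-0.236, 0.962, 0.136], [-0.501, -0.0, -0.865]]
ft_force: [0.8, 0.2, -0.5]
grip_width: 0.0094
gripper_force: 0.0
```

Call:
jog_arm(plan="0 0 0 0 0 0 255;0 0 0 0 0 0 255;0 0 0 0 0 0 255;0 0 0 0 0 0 255")

```text
time_s: 6.03
position: [0.7853, 0.1669, 0.0176]
tool_rot: [[-0.833, -0.272, 0.481], [-0.236, 0.962, 0.136], [-0.5, -0.0, -0.866]]
ft_force: [-0.4, 0.2, -0.4]
grip_width: 0.0
gripper_force: 0.0
```

```bash
cat > arc.py <<'E'
from h import *
stt(); R=np.array(env.observe()["tool_rot"]); n=20
# increments along tool axes (tilt constant 30) for arc, per step
R=Rtool(A+180,-30); a=np.linspace(0,1.4,n+1); k=np.array([knob(x) for x in a]); print((R.T@np.diff(k,axis=0).T*100).T.round(2))
E
python3 arc.py
```

```text
{'time_s': 6.033, 'q': [0.823, 43.908, 71.547, 12.678, 36.058, -113.347], 'position': [0.785, 0.167, 0.018], 'tool_rot': [[-0.833, -0.272, 0.481], [-0.236, 0.962, 0.136], [-0.5, -0.0, -0.866]], 'ft_force': [-0.445, 0.159, -0.429], 'grip_width': 0.0, 'gripper_force': 0.0}
[[-0.38 -0.   -0.93]
 [-0.31  0.   -0.96]
 [-0.24  0.   -0.98]
 [-0.17 -0.   -0.99]
 [-0.1   0.   -1.  ]
 [-0.03 -0.   -1.01]
 [ 0.04  0.   -1.01]
 [ 0.11 -0.   -1.  ]
 [ 0.18  0.   -0.99]
 [ 0.24 -0.   -0.98]
 [ 0.31 -0.   -0.96]
 [ 0.38  0.   -0.93]
 [ 0.44 -0.   -0.9 ]
 [ 0.51  0.   -0.87]
 [ 0.56 -0.   -0.83]
 [ 0.62 -0.   -0.79]
 [ 0.68  0.   -0.75]
 [ 0.73  0.   -0.7 ]
 [ 0.77  0.   -0.64]
 [ 0.82  0.   -0.59]]
```

```bash
python3 - <<'E'
from h import *
im=cam("wrist");save("w3",im["pixels"]);C=cloud(im)
P=C[100:420,200:440].reshape(-1,3); s=(P-H)@U; w=(P-H)@np.array([-U[1],U[0],0])
for a in np.arange(.1,.2,.005):
    k=(s>=a)&(s<a+.005)&(P[:,2]>.02)&(abs(w)<.012)
    if k.sum()>5: print(round(a,3),k.sum(),np.percentile(P[k,2],[5,95]).round(4),np.percentile(w[k],[2,98]).round(4))
R=np.array(env.observe()["tool_rot"]);p=np.array(env.observe()["position"]); print("tip s",(p-H)@U, "grasp s",(p-.0187*R[:,2]-H)@U)
E
```

```text
0.1 911 [0.0371 0.0863] [-0.0116  0.0114]
0.105 1234 [0.0372 0.0906] [-0.0103  0.0106]
0.11 1307 [0.0368 0.0995] [-0.0111  0.0111]
0.115 958 [0.0361 0.0956] [-0.0114  0.0114]
0.12 438 [0.0355 0.0874] [-0.0114  0.0114]
0.125 169 [0.0312 0.0373] [-0.0067  0.0074]
0.13 432 [0.0288 0.0396] [-0.0072  0.0081]
0.135 18 [0.0397 0.0413] [0.0071 0.0082]
tip s 0.15190827413459868 grasp s 0.14255863642795447
```

View pics/w3.png

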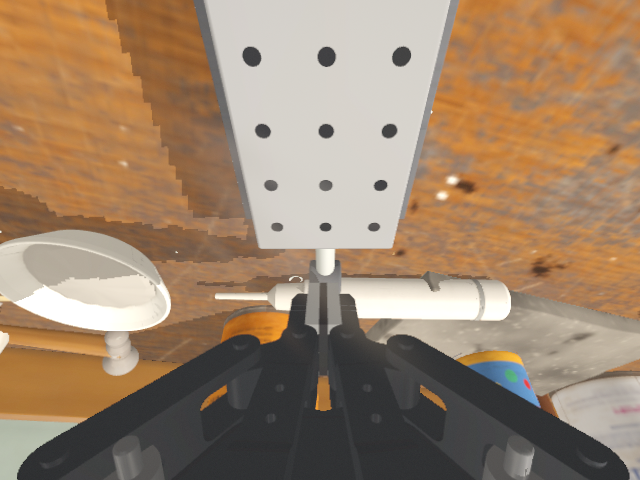

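The shut fingers (322,290) are beyond the knob (325,268), so the pinch missed. I'll work out by how much.

```bash
python3 - <<'E'
from h import *
im=cam("wrist");C=cloud(im); T=np.array(im["world_from_camera"]); Ti=np.linalg.inv(T)
st=env.observe(); p=np.array(st["position"]);R=np.array(st["tool_rot"])
def pr(x): return cv2.projectPoints((Ti[:3,:3]@x+Ti[:3,3]).reshape(1,1,3),np.zeros(3),np.zeros(3),K(im),np.array(im["distortion"]))[0].ravel().round(1)
print("tcp",pr(p),"grasp",pr(p-.0187*R[:,2]),"knob",pr(knob(0)),"plate edge",pr(H+.115*U+.02*Z),"cam",T[:3,3],T[:3,2])
for v in range(235,345,5): print(v,[ (C[v,u]).round(4).tolist()+[round(float((C[v,u]-H)@U),4), (R.T@(C[v,u]-p)).round(4).tolist()] for u in (314,325)])
E
```

```text
tcp [322.8 268.9] grasp [322.8 283.2] knob [323.7 282.5] plate edge [323.7 256.8] cam [0.63320744 0.12409492 0.13431442] [ 0.71217136  0.20090017 -0.67264484]
235 [[0.7365, 0.1493, 0.038, 0.1002, [0.0345, -0.0037, -0.0436]], [0.7355, 0.1539, 0.0378, 0.1005, [0.0344, 0.0009, -0.0433]]]
240 [[0.7404, 0.1503, 0.0373, 0.1042, [0.0314, -0.0038, -0.041]], [0.7385, 0.1547, 0.0379, 0.1036, [0.0317, 0.001, -0.0418]]]
245 [[0.743, 0.151, 0.0378, 0.1069, [0.0288, -0.0038, -0.0401]], [0.7417, 0.1557, 0.0378, 0.107, [0.0288, 0.001, -0.04]]]
250 [[0.7909, 0.1629, -0.0002, 0.1563, [0.0051, -0.0055, 0.0175]], [0.7459, 0.1569, 0.0371, 0.1113, [0.0254, 0.001, -0.0372]]]
255 [[0.795, 0.1639, 0.0004, 0.1605, [0.0011, -0.0056, 0.0192]], [0.7499, 0.158, 0.0366, 0.1155, [0.022, 0.001, -0.0347]]]
260 [[0.7688, 0.1576, 0.0254, 0.1336, [0.012, -0.0046, -0.016]], [0.7533, 0.159, 0.0367, 0.119, [0.0189, 0.001, -0.0331]]]
265 [[0.7654, 0.1568, 0.0313, 0.1301, [0.0121, -0.0044, -0.0228]], [0.7571, 0.1601, 0.0366, 0.123, [0.0155, 0.0011, -0.031]]]
270 [[0.7654, 0.1568, 0.0343, 0.1301, [0.0105, -0.0044, -0.0255]], 
[... 1128 characters left out ...]
682]], [0.7426, 0.1558, 0.0714, 0.1079, [0.0113, 0.0009, -0.0687]]]
320 [[0.7413, 0.1513, 0.0747, 0.1054, [0.0117, -0.0031, -0.0728]], [0.7405, 0.1552, 0.0746, 0.1057, [0.0115, 0.0008, -0.0725]]]
325 [[0.7409, 0.1512, 0.0769, 0.105, [0.011, -0.0031, -0.0748]], [0.7405, 0.1552, 0.0765, 0.1057, [0.0106, 0.0008, -0.0742]]]
330 [[0.7365, 0.1502, 0.0811, 0.1004, [0.0128, -0.0029, -0.0808]], [0.7407, 0.1552, 0.0784, 0.1058, [0.0095, 0.0008, -0.0757]]]
335 [[0.7352, 0.1499, 0.0835, 0.0991, [0.0127, -0.0028, -0.0835]], [0.7427, 0.1558, 0.0792, 0.108, [0.0072, 0.0008, -0.0754]]]
340 [[0.7335, 0.1495, 0.086, 0.0974, [0.013, -0.0028, -0.0866]], [0.7451, 0.1565, 0.08, 0.1104, [0.0047, 0.0008, -0.0748]]]
```

```bash
python3 - <<'E'
from h import *
st=env.observe(); p=np.array(st["position"]);R=np.array(st["tool_rot"])
for n in ("side","wrist"):
    im=cam(n);C=cloud(im); px=im["pixels"].astype(int)
    L=(C-p)@R; m=(im["depth"]>0)&(abs(L[...,0])<.02)&(abs(L[...,1])<.03)&(L[...,2]>-.12)&(L[...,2]<.02)
    for a in np.arange(-.12,.02,.008):
        k=m&(L[...,2]>=a)&(L[...,2]<a+.008)
        if k.sum()>3: print(n,round(a,3),k.sum(),"x",np.percentile(L[k][:,0],[3,97]).round(4),"y",np.percentile(L[k][:,1],[3,97]).round(4),px[k].mean(0).round())
im=cam("side"); T=np.linalg.inv(np.array(im["world_from_camera"]))
q=cv2.projectPoints((T[:3,:3]@p+T[:3,3]).reshape(1,1,3),np.zeros(3),np.zeros(3),K(im),np.array(im["distortion"]))[0].ravel(); print(q)
u,v=q.astype(int); save("s2",cv2.resize(im["pixels"][v-60:v+40,u-70:u+70],(784,560),interpolation=cv2.INTER_CUBIC))
E
```

```text
side -0.12 53 x [0.0048 0.0164] y [-0.0233  0.0155] [38. 37. 39.]
side -0.112 56 x [-0.0123  0.0163] y [-0.0176  0.0146] [42. 41. 43.]
side -0.104 44 x [-0.0126  0.0137] y [-0.0274  0.0283] [42. 41. 44.]
side -0.096 78 x [-0.01    0.0115] y [-0.0274  0.026 ] [39. 38. 41.]
side -0.088 47 x [-0.0003  0.0126] y [-0.0271  0.0256] [39. 38. 40.]
side -0.08 18 x [0.0045 0.0101] y [-0.0139  0.0079] [75. 71. 71.]
side -0.072 33 x [-0.0053  0.0103] y [-0.0148  0.0056] [78. 74. 73.]
side -0.064 36 x [-0.0079  0.0099] y [-0.0151  0.0051] [77. 72. 71.]
side -0.056 38 x [-0.0079  0.0105] y [-0.0144  0.0117] [81. 76. 75.]
side -0.048 21 x [-0.006  0.01 ] y [-0.0128  0.0058] [101.  94.  90.]
side -0.04 10 x [-0.0007  0.0192] y [-0.007   0.0013] [183. 175. 164.]
side -0.032 51 x [-0.0045  0.0171] y [-0.0083  0.0068] [124. 117. 114.]
side -0.024 19 x [-0.0046  0.0102] y [-0.0087 -0.0026] [76. 72. 71.]
side -0.016 4 x [-0.0009  0.0064] y [-0.0089 -0.0061] [82. 78. 76.]
side 0.008 39 x [0.0044 0.0168] y [-0.0242  0.0089] [136.  92.  65.]
side 0.016 25 x [-0.0196  0.0051] y [-0.0291  0.0128] [137.  99.  
[... 401 characters left out ...]
0.0125  0.0154] [90. 86. 83.]
wrist -0.072 634 x [0.007 0.012] y [-0.0128  0.0127] [108. 103.  98.]
wrist -0.064 673 x [0.0069 0.012 ] y [-0.0129  0.0127] [105. 101.  95.]
wrist -0.056 575 x [0.0069 0.0119] y [-0.0128  0.0127] [109. 105.  99.]
wrist -0.048 306 x [0.0071 0.012 ] y [-0.0116  0.0115] [123. 118. 111.]
wrist -0.04 61 x [0.0166 0.02  ] y [-0.0019  0.0034] [233. 231. 220.]
wrist -0.032 630 x [0.0037 0.0175] y [-0.0063  0.0085] [166. 162. 156.]
wrist -0.024 85 x [0.011  0.0131] y [-0.0069  0.0084] [114. 109. 103.]
wrist 0.008 119 x [-0.0199 -0.0179] y [0.0025 0.0292] [225. 215. 200.]
wrist 0.016 619 x [-0.0194  0.0061] y [-0.0279  0.0289] [179. 147. 119.]
[365.27090963 241.90391524]
```

View pics/s2.png

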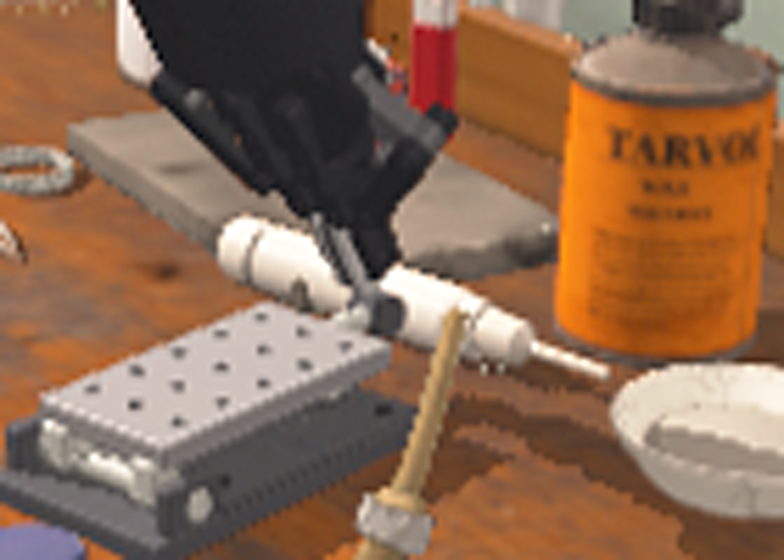

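The side view at (375,305) confirms that the real fingertips stop about 43 mm short of the reported TCP. I'll allow for that offset from here on: open, advance 42 mm, then pinch again.

Call:
jog_arm(plan="0 0 0 0 0 0 120;0 0 0 0 0 0 120;0 0 0 0 0 0 120;0 0 0 0 0 0 120;0 0 0 0 0 0 120;0 0 0 0.25 0.1 1 120;0 0 0 0 0 1 120;0 0 0 0 0 1 120;0 0 0 0 0 0.7 120;0 0 0 0 0 0.5 120")

```text
time_s: 7.12
position: [0.8032, 0.1732, -0.0221]
tool_rot: [[-0.834, -0.272, 0.48], [-0.236, 0.962, 0.136], [-0.499, 0.0, -0.867]]
ft_force: [-0.0, 0.2, 0.3]
grip_width: 0.0454
gripper_force: 0.0
```

Call:
jog_arm(plan="0 0 0 0 0 0 120;0 0 0 0 0 0 180;0 0 0 0 0 0 255;0 0 0 0 0 0 255;0 0 0 0 0 0 255;0 0 0 0 0 0 255;0 0 0 0 0 0 255;0 0 0 0 0 0 255")

```text
time_s: 7.78
position: [0.8032, 0.173, -0.0195]
tool_rot: [[-0.833, -0.272, 0.482], [-0.236, 0.962, 0.136], [-0.501, -0.0, -0.866]]
ft_force: [-2.4, -1.2, 3.6]
grip_width: 0.0155
gripper_force: 40.7
```

Call:
jog_arm(plan="0 0 0 -0.38 0 -0.93 255;0 0 0 -0.31 0 -0.96 255;0 0 0 -0.24 0 -0.98 255;0 0 0 -0.17 0 -0.99 255;0 0 0 -0.1 0 -1 255;0 0 0 -0.03 0 -1.01 255;0 0 0 0.04 0 -1.01 255;0 0 0 0.11 0 -1 255;0 0 0 0.18 0 -0.99 255;0 0 0 0.24 0 -0.98 255")

```text
time_s: 8.62
position: [0.7608, 0.161, 0.0697]
tool_rot: [[-0.833, -0.272, 0.482], [-0.236, 0.962, 0.136], [-0.501, -0.0, -0.866]]
ft_force: [4.4, 0.5, -3.9]
grip_width: 0.0153
gripper_force: 39.0
```

Call:
jog_arm(plan="0 0 0 0.31 0 -0.96 255;0 0 0 0.38 0 -0.93 255;0 0 0 0.44 0 -0.9 255;0 0 0 0.51 0 -0.87 255;0 0 0 0.56 0 -0.83 255;0 0 0 0.62 0 -0.79 255;0 0 0 0.68 0 -0.75 255;0 0 0 0.73 0 -0.7 255;0 0 0 0.77 0 -0.64 255;0 0 0 0.82 0 -0.59 255")

```text
time_s: 9.45
position: [0.674, 0.1364, 0.1095]
tool_rot: [[-0.832, -0.272, 0.483], [-0.236, 0.962, 0.136], [-0.502, -0.001, -0.865]]
ft_force: [4.3, -1.2, 1.9]
grip_width: 0.0153
gripper_force: 39.2
```

Call:
jog_arm(plan="0 0 0 0 0 0 255;0 0 0 0 0 0 255;0 0 0 0 0 0 255")

```text
time_s: 9.7
position: [0.6748, 0.1366, 0.1093]
tool_rot: [[-0.833, -0.272, 0.482], [-0.236, 0.962, 0.136], [-0.501, -0.0, -0.865]]
ft_force: [0.5, -1.9, 6.8]
grip_width: 0.0151
gripper_force: 40.1
```

```bash
python3 - <<'E'
from h import *
stt()
st=env.observe(); R=np.array(st["tool_rot"]); g=np.array(st["position"])-.062*R[:,2]-H
s,z=g@U,g[2]; print("knob s,z",s,z,"r",np.hypot(s,z)*1000,"angle",np.arctan2(z,s)-np.arctan2(15,143))
im=cam("side"); C=cloud(im)
for n in ("side",):
  for r in models.outline_of(n,"sine_plate")[:2]:
    m=r["region"]&(im["depth"]>0);P=C[m]-H;q=np.c_[P@U,P[:,2]]; print(r["confidence"],m.sum(),np.percentile(q,[5,50,95],axis=0).round(3).tolist())
E
```

```text
{'time_s': 9.7, 'q': [-2.275, 27.986, 86.604, 14.77, 37.486, -117.589], 'position': [0.675, 0.137, 0.109], 'tool_rot': [[-0.833, -0.272, 0.482], [-0.236, 0.962, 0.136], [-0.501, -0.0, -0.865]], 'ft_force': [0.48, -1.943, 6.781], 'grip_width': 0.015, 'gripper_force': 40.084}
knob s,z 0.006340631644907678 0.1449764034889682 r 145.11499294784298 angle 1.4225756640607905
0.97 1702 [[-0.022, 0.007], [-0.01, 0.062], [0.002, 0.116]]
```

Call:
jog_arm(plan="0 0 0 0 0 0 110;0 0 0 0 0 0 110;0 0 0 0 0 0 110;0 0 0 0 0 0 110;0 0 0 0 0 0 110;0 0 0 0 0 -1 110;0 0 0 0 0 -2 110;0 0 0 0 0 -3 110;0 0 0 0 0 -2.5 110;0 0 0 0 0 0 110")

```text
time_s: 10.63
position: [0.6334, 0.1248, 0.1875]
tool_rot: [[-0.83, -0.272, 0.487], [-0.236, 0.962, 0.136], [-0.506, -0.002, -0.863]]
ft_force: [1.0, -0.3, 1.4]
grip_width: 0.0487
gripper_force: 0.0
```

```bash
sed -i 's/return g+.0187/return g+.062/' h.py; cat >> h.py <<'E'
def tip(p,R): return np.array(p)+.043*R[:,2]
def plate():
    im=cam("side"); C=cloud(im)
    for r in models.outline_of("side","sine_plate")[:1]:
        m=r["region"]&(im["depth"]>0);P=C[m]-H;q=np.c_[P@U,P[:,2]]
        k=(q[:,1]>.01)&(abs(q[:,0])<.15); vx,vy,_,_=cv2.fitLine(q[k].astype(np.float32),cv2.DIST_HUBER,0,.001,.001).ravel()
        print("plate",r["confidence"],"angle",np.arctan2(abs(vy),vx*np.sign(vy)),k.sum())
E
python3 - <<'E'
from h import *
stt(); plate()
R=Rtool(165); go(tip([.625,-.027,.09],R),R)
E
python3 w.py w4 | grep block_20
```

```text
{'time_s': 10.633, 'q': [-3.861, 18.915, 87.149, 13.565, 45.796, -116.737], 'position': [0.633, 0.125, 0.188], 'tool_rot': [[-0.83, -0.272, 0.487], [-0.236, 0.962, 0.136], [-0.506, -0.002, -0.863]], 'ft_force': [1.044, -0.286, 1.396], 'grip_width': 0.049, 'gripper_force': 0.0}
plate 0.9 angle 1.3600261 1723
to [ 0.625 -0.027  0.047] rotvec [ 8.05 29.39 30.08] shift in start axes cm [ 11.12 -14.39   9.33] shift in end axes [ -3.12 -14.9   13.64]
block_20 0.92 [143.  62.  48.  67.] ztop 0.0304 rect [625.1 -26.8] [24.5 37.5] 75.4 [207. 201. 194.]
block_20 0.78 [21. 60. 40. 59.] ztop 0.0203 rect [ 659.1 -122.6] [17.2 39.6] 71.2 [203. 192. 183.]
block_20 0.74 [ 99. 173.  39.  26.] ztop 0.02 rect [765.7 -88.3] [15.8 28.2] 53.4 [ 93. 173.  89.]
block_20 0.67 [148. 140.  30.  43.] ztop 0.0142 rect [708.1 -33. ] [23.8 36.4] 85.9 [209. 199. 189.]
block_20 0.57 [ 10. 139.  19.  50.] ztop 0.02 rect [ 741.2 -155.8] [ 9.4 36.9] 72.6 [181.  99. 195.]
```

Call:
jog_arm(plan="1.15 4.2 4.3 0 0 0 110;1.15 4.2 4.3 0 0 0 110;1.15 4.2 4.3 0 0 0 110;1.15 4.2 4.3 0 0 0 110;1.15 4.2 4.3 0 0 0 110;1.15 4.2 4.3 0 0 0 110;1.15 4.2 4.3 0 0 0 110;0 0 0 -0.6 -3 0 110;0 0 0 -0.6 -3 0 110;0 0 0 -0.6 -3 0 110")

```text
time_s: 11.77
position: [0.6276, 0.0328, 0.1803]
tool_rot: [[-0.966, 0.258, -0.005], [0.258, 0.966, 0.001], [0.005, -0.001, -1.0]]
ft_force: [0.8, -1.1, 0.8]
grip_width: 0.0487
gripper_force: 0.0
```

Call:
jog_arm(plan="0 0 0 -0.6 -3 1 110;0 0 0 -0.7 -2.9 2.5 110;0 0 0 0 0 3 110;0 0 0 0 0 3 110;0 0 0 0 0 3 110;0 0 0 0 0 1 110;0 0 0 0 0 0 110;0 0 0 0 0 0 110")

```text
time_s: 12.43
position: [0.6251, -0.0268, 0.0474]
tool_rot: [[-0.966, 0.259, -0.002], [0.259, 0.966, 0.0], [0.002, -0.0, -1.0]]
ft_force: [0.2, -0.3, 0.2]
grip_width: 0.0486
gripper_force: 0.0
```

```bash
python3 - <<'E'
from h import *
stt()
R=Rtool(165); go(tip([.6252,-.0268,.009],R),R)
E
python3 w.py w5 | grep block_20
```

```text
{'time_s': 12.433, 'q': [-13.27, 36.765, 73.43, -0.017, 69.925, -88.27], 'position': [0.625, -0.027, 0.047], 'tool_rot': [[-0.966, 0.259, -0.002], [0.259, 0.966, 0.0], [0.002, -0.0, -1.0]], 'ft_force': [0.188, -0.305, 0.198], 'grip_width': 0.049, 'gripper_force': 0.0}
to [ 0.6252 -0.0268 -0.034 ] rotvec [-0.02 -0.12  0.01] shift in start axes cm [-0.03  0.    8.14] shift in end axes [-0.01  0.    8.14]
block_20 0.9 [324. 252.  41.  61.] ztop 0.0303 rect [624.9 -27.4] [23.9 36.3] 75.7 [212. 205. 198.]
block_20 0.86 [290.  36.  81.  73.] ztop 0.0205 rect [498.8 -12. ] [24.4 35.9] 5.3 [198. 112. 218.]
block_20 0.84 [196. 321.  54.  57.] ztop 0.0203 rect [ 655.8 -129.3] [24.2 33.6] 84.3 [205. 200. 193.]
block_20 0.75 [344. 347.  36.  52.] ztop 0.0142 rect [707.8 -33.1] [24.4 36.4] 86.5 [209. 204. 198.]
block_20 0.75 [189. 426.  28.  47.] ztop 0.0205 rect [ 739.1 -165. ] [23.2 38.4] 74.8 [156.  87. 172.]
block_20 0.64 [302. 406.  28.  10.] ztop 0.0042 rect [757.6 -77.6] [22.6  2.3] 58.0 [ 77. 187.  96.]
```

View pics/w5.png

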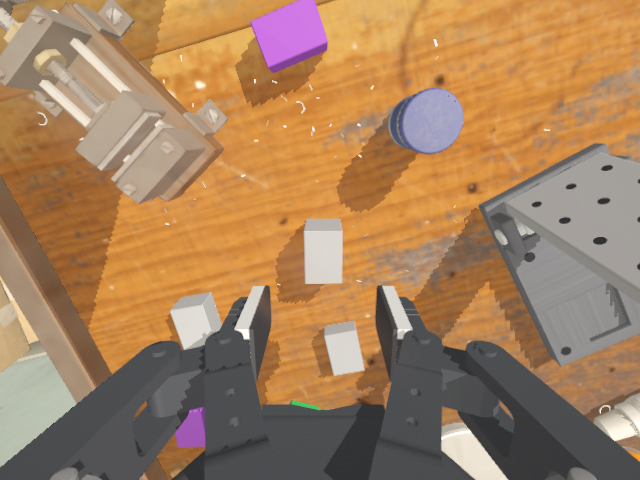

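Block_30 is at (323,252), centred between the fingers. Block_14 at (344,347) and the phial at (427,121) are clear, and the base with its nest shows at (600,320).

Call:
jog_arm(plan="0 0 0 0 0 2 110;0 0 0 0 0 2 110;0 0 0 0 0 2 110;0 0 0 0 0 1.3 110;0 0 0 0 0 0.8 110;0 0 0 0 0 0 110;0 0 0 0 0 0 180;0 0 0 0 0 0 255;0 0 0 0 0 0 255;0 0 0 0 0 0 255", grip_force=50)

```text
time_s: 13.47
position: [0.6253, -0.027, -0.0326]
tool_rot: [[-0.966, 0.259, 0.0], [0.259, 0.966, -0.0], [-0.001, -0.0, -1.0]]
ft_force: [-0.2, 0.1, 6.1]
grip_width: 0.0233
gripper_force: 50.2
```

Call:
jog_arm(plan="0 0 0 0 0 0 255;0 0 0 0 0 0 255;0 0 0 0 0 0 255;0 0 0 0 0 -1 255;0 0 0 0 0 -2 255;0 0 0 0 0 -3 255;0 0 0 0 0 -4 255;0 0 0 0 0 -4 255;0 0 0 0 0 0 255")

```text
time_s: 14.22
position: [0.628, -0.0275, 0.1149]
tool_rot: [[-0.966, 0.259, 0.011], [0.259, 0.966, -0.003], [-0.012, 0.0, -1.0]]
ft_force: [0.9, -0.3, -1.4]
grip_width: 0.0233
gripper_force: 49.5
```

```bash
python3 - <<'E'
from h import *
stt(); plate()
im=cam("wrist");C=cloud(im);st=env.observe();R=np.array(st["tool_rot"]);p=np.array(st["position"]);L=(C-p)@R
for r in models.outline_of("wrist","block_30")[:3]:
    m=r["region"]; l=L[m]; zt=np.percentile(l[:,2],10); print(r["confidence"],r["bbox"],"ztool top",zt)
    k=l[abs(l[:,2]-zt)<.004]; print(cv2.minAreaRect((k[:,:2]*1000).astype(np.float32)))
# nest
m=(im["depth"]>0); P=C[m]-H; s=P@U; w=P@np.array([-U[1],U[0],0]); z=P[:,2]+H[2]
k=(s>.06)&(s<.12)&(abs(w)<.025)&(z<.0118)&(z>.006); print("floor",k.sum(), z[k].mean() if k.sum() else 0)
if k.sum()>20: print(cv2.minAreaRect((np.c_[s,w][k]*1000).astype(np.float32)), np.percentile(s[k],[1,99]),np.percentile(w[k],[1,99]))
R=Rtool(A+180); go(tip(NEST+[0,0,.11],R),R)
E
```

```text
{'time_s': 14.217, 'q': [-13.27, 32.822, 68.765, -0.02, 77.736, -88.272], 'position': [0.628, -0.027, 0.115], 'tool_rot': [[-0.966, 0.259, 0.011], [0.259, 0.966, -0.003], [-0.012, 0.0, -1.0]], 'ft_force': [0.867, -0.262, -1.361], 'grip_width': 0.023, 'gripper_force': 49.452}
plate 0.94 angle 1.3684403 1689
0.88 [324.2, 317.1, 64.5, 107.7] ztool top -0.0646995849008393
((-0.31767845153808594, 0.015733718872070312), (24.14333724975586, 37.33779525756836), 89.2582778930664)
0.7 [224.8, 286.0, 38.5, 44.0] ztool top 0.08529874640657548
((-58.72043991088867, -91.11399841308594), (24.56649398803711, 35.50259017944336), 78.88042449951172)
0.6 [299.1, 377.0, 29.8, 21.8] ztool top 0.0848260646010805
((-151.00193786621094, -26.516746520996094), (34.69453811645508, 13.894022941589355), 45.541969299316406)
floor 1291 0.00952876707330445
((87.48757934570312, -0.3094215393066406), (40.66065979003906, 35.76417541503906), 4.297122001647949) [0.06828494 0.10649069] [-0.01230852  0.01471778]
to [0.7256 0.1505 0.077 ] rotvec [  0.05  -0.28 -30.91] shift in start axes cm [-5.26 19.74  2.74] shift in end axes [-14.64  14.24   2.78]
```

```bash
cat > nest.py <<'E'
from h import *
for n in ("wrist","side","top"):
    im=cam(n);C=cloud(im);W=np.array([-U[1],U[0],0]); m=im["depth"]>0
    P=C[m]-H; s=P@U; w=P@W; z=P[:,2]+H[2]
    bz=np.median(z[(abs(s-.09)<.03)&(abs(w-.075)<.02)]); z=z-bz
    b=(z>.0125)&(z<.016)&(s>.05)&(s<.14)&(abs(w)<.05)
    f=(z>.006)&(z<.0118)&(s>.062)&(s<.112)&(abs(w)<.019)
    ws=[np.percentile(w[b&(abs(s-q)<.004)],[0.5,99.5]) for q in (.075,.09,.105)]
    fs=np.percentile(s[f&(abs(w)<.01)],[1,99]); fw=np.percentile(w[f&(abs(s-.088)<.012)],[1,99])
    d=(C-(H+.09*U))[m][f].mean(0); v=np.array(im["world_from_camera"])[:3,3]-(H+.09*U); 
    print(n,b.sum(),f.sum(),"bench",bz.round(4),"far s",np.percentile(s[b],99.5).round(4),"w",np.round(ws,4).tolist(),"floor s",fs.round(4),"w",fw.round(4),"cam dir s,w,z",(v@U).round(3),(v@W).round(3),v[2].round(3))
E
python3 nest.py
```

```text
return _methods._mean(a, axis=axis, dtype=dtype,
  ret = ret.dtype.type(ret / rcount)
Traceback (most recent call last):
  File "nest.py", line 8, in <module>
    ws=[np.percentile(w[b&(abs(s-q)<.004)],[0.5,99.5]) for q in (.075,.09,.105)]
        ~~~~~~~~~~~~~^^^^^^^^^^^^^^^^^^^^^^^^^^^^^^^^^
IndexError: index -1 is out of bounds for axis 0 with size 0
```

Call:
jog_arm(plan="0 0 -6.2 -1 1 -2 255;0 0 -6.2 -1 1 -2 255;0 0 -6.2 -1 1 -2 255;0 0 -6.2 -1 1 -1.5 255;0 0 -6.2 -1 1 -1.5 255;0 0 0 0 0 0 255;0 0 0 0 0 0 255")

```text
time_s: 15.05
position: [0.6763, 0.0205, 0.1943]
tool_rot: [[-0.962, -0.274, -0.004], [-0.274, 0.962, 0.0], [0.004, 0.001, -1.0]]
ft_force: [-0.4, 0.5, -2.5]
grip_width: 0.0229
gripper_force: 49.5
```

```bash
python3 nest.py; python3 -c "
from h import *
stt();R=Rtool(A+180); go(tip(NEST+[0,0,.11],R),R)"
```

```text
wrist 2754 748 bench -0.0006 far s 0.1147 w [[-0.0401, 0.04], [-0.0396, 0.0402], [-0.0398, 0.0394]] floor s [0.0668 0.1056] w [-0.012   0.0148] cam dir s,w,z -0.16 -0.112 0.357
side 406 91 bench 0.0014 far s 0.1177 w [[-0.0406, 0.0403], [-0.0395, 0.0391], [-0.0399, 0.0394]] floor s [0.0739 0.1081] w [-0.0087  0.0161] cam dir s,w,z -0.692 -0.579 0.402
top 327 171 bench -0.0001 far s 0.1147 w [[-0.0399, 0.0383], [-0.0398, 0.0365], [-0.0394, 0.0361]] floor s [0.0633 0.1099] w [-0.0178  0.0177] cam dir s,w,z -0.26 0.07 1.38
{'time_s': 15.2, 'q': [-8.337, 35.312, 50.851, -0.017, 94.174, -114.184], 'position': [0.676, 0.02, 0.194], 'tool_rot': [[-0.962, -0.273, -0.006], [-0.273, 0.962, 0.001], [0.005, 0.002, -1.0]], 'ft_force': [-0.093, -0.071, -2.343], 'grip_width': 0.023, 'gripper_force': 49.5}
to [0.7256 0.1505 0.077 ] rotvec [ 0.12 -0.31 -0.05] shift in start axes cm [-8.44 11.19 11.67] shift in end axes [-8.39 11.21 11.69]
```

The nest centre comes out at about s=0.0865 m, w=+0.0004 m from three views. The wrist camera would stand where the raised plate is, so I'll half-turn the tool first. That puts the camera on the far side, where it can see the nest.

Call:
jog_arm(plan="0 0 7 0 0 0 255;0 0 7 0 0 0 255;0 0 7 0 0 0 255;0 0 7 0 0 0 255;0 0 7 0 0 0 255;0 0 7 0 0 0 255;0 0 7 0 0 0 255;0 0 7 0 0 0 255;0 0 7 0 0 0 255;0 0 7 0 0 0 255")

```text
time_s: 16.03
position: [0.6758, 0.0195, 0.1947]
tool_rot: [[-0.581, 0.814, -0.005], [0.814, 0.581, 0.0], [0.003, -0.003, -1.0]]
ft_force: [-0.4, -0.2, -1.9]
grip_width: 0.0234
gripper_force: 49.4
```

Call:
jog_arm(plan="0 0 7 0 0 0 255;0 0 7 0 0 0 255;0 0 7 0 0 0 255;0 0 7 0 0 0 255;0 0 7 0 0 0 255;0 0 7 0 0 0 255;0 0 7 0 0 0 255;0 0 7 0 0 0 255;0 0 7 0 0 0 255;0 0 7 0 0 0 255")

```text
time_s: 16.87
position: [0.6758, 0.0196, 0.1947]
tool_rot: [[0.566, 0.824, -0.004], [0.824, -0.566, 0.0], [-0.002, -0.004, -1.0]]
ft_force: [-0.4, -0.4, -1.5]
grip_width: 0.0232
gripper_force: 49.4
```

Call:
jog_arm(plan="0 0 7 0 0 0 255;0 0 7 0 0 0 255;0 0 7 0 0 0 255;0 0 7 0 0 0 255;0 0 7 0 0 0 255;0 0 5 0 0 0 255;0 0 0 0 0 0 255;0 0 0 0 0 0 255")

```text
time_s: 17.53
position: [0.6761, 0.0197, 0.195]
tool_rot: [[0.961, 0.277, -0.004], [0.277, -0.961, 0.0], [-0.004, -0.001, -1.0]]
ft_force: [-0.3, 0.2, -1.0]
grip_width: 0.0231
gripper_force: 49.4
```

```bash
cat >> h.py <<'E'
W=np.array([-U[1],U[0],0]); NEST=H+.0865*U+.0004*W-[0,0,.008]
E
python3 -c "
from h import *
stt();R=Rtool(A); go(tip(NEST+[0,0,.10],R),R)"
```

```text
{'time_s': 17.533, 'q': [-8.329, 35.267, 50.753, -0.012, 94.201, 65.609], 'position': [0.676, 0.02, 0.195], 'tool_rot': [[0.961, 0.277, -0.004], [0.277, -0.961, 0.0], [-0.004, -0.001, -1.0]], 'ft_force': [-0.327, 0.222, -1.043], 'grip_width': 0.023, 'gripper_force': 49.429}
to [0.7221 0.1499 0.067 ] rotvec [-0.08  0.21  0.16] shift in start axes cm [  8.07 -11.22  12.79] shift in end axes [  7.99 -11.26  12.8 ]
```

Call:
jog_arm(plan="-0.08 0.2 0.16 2 -2.3 0 255;0 0 0 2 -2.3 0 255;0 0 0 2 -2.3 0 255;0 0 0 2 -2.3 2 255;0 0 0 0 -2.05 3 255;0 0 0 0 0 3 255;0 0 0 0 0 3 255;0 0 0 0 0 1.5 255;0 0 0 0 0 0 255;0 0 0 0 0 0 255")

```text
time_s: 18.37
position: [0.7227, 0.15, 0.0704]
tool_rot: [[0.962, 0.274, -0.0], [0.274, -0.962, -0.0], [-0.0, 0.0, -1.0]]
ft_force: [1.1, -0.7, -0.8]
grip_width: 0.0226
gripper_force: 49.5
```

```bash
sed -i 's/for n in ("wrist","side","top")/for n in ("wrist",)/' nest.py; python3 - <<'E'
from h import *
stt();R=Rtool(A); go(tip(NEST+[0,0,.009],R),R)
im=cam("wrist"); save("w6",im["pixels"])
E
python3 nest.py
```

```text
{'time_s': 18.367, 'q': [2.573, 46.394, 48.902, -0.014, 84.705, 76.676], 'position': [0.723, 0.15, 0.07], 'tool_rot': [[0.962, 0.274, -0.0], [0.274, -0.962, -0.0], [-0.0, 0.0, -1.0]], 'ft_force': [1.148, -0.736, -0.806], 'grip_width': 0.023, 'gripper_force': 49.455}
to [ 0.7221  0.1499 -0.024 ] rotvec [ 0.01  0.   -0.  ] shift in start axes cm [-0.06 -0.01  9.44] shift in end axes [-0.06 -0.    9.44]
wrist 5598 1802 bench 0.0001 far s 0.1154 w [[-0.0388, 0.0403], [-0.039, 0.0405], [-0.0388, 0.0402]] floor s [0.0668 0.1041] w [-0.0129  0.0144] cam dir s,w,z 0.075 0.0 0.234
```

View pics/w6.png

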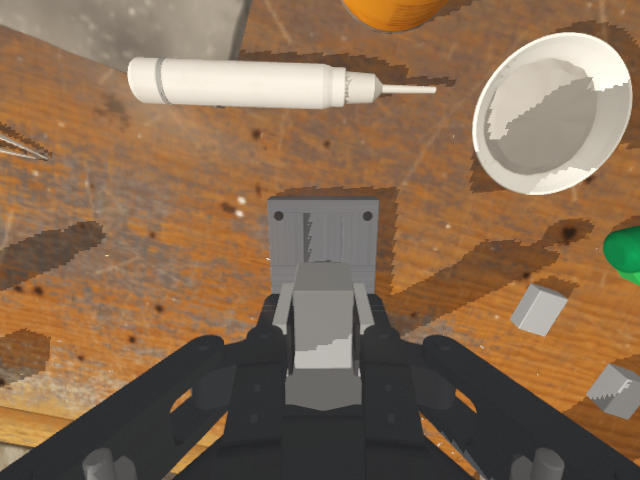

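The nest's far part is visible at (325,235), and the block is in line with it. The fresh fit puts the nest at s=0.086, w=0.0007, so I'll trim and lower.

Call:
jog_arm(plan="0 0 0 -0.08 -0.04 2 255;0 0 0 0 0 2 255;0 0 0 0 0 2 255;0 0 0 0 0 1.5 255;0 0 0 0 0 0.8 255;0 0 0 0 0 0.3 255;0 0 0 0 0 0.1 255;0 0 0 0 0 0 255;0 0 0 0 0 0 255")

```text
time_s: 19.22
position: [0.7229, 0.1505, -0.0146]
tool_rot: [[0.962, 0.273, 0.004], [0.273, -0.962, -0.0], [0.004, 0.001, -1.0]]
ft_force: [0.4, 0.5, -1.9]
grip_width: 0.0228
gripper_force: 49.6
```

Call:
jog_arm(plan="0 0 0 0 0 0.1 255;0 0 0 0 0 0.1 255;0 0 0 0 0 0.1 255;0 0 0 0 0 0.1 255;0 0 0 0 0 0 255;0 0 0 0 0 0 255")

```text
time_s: 19.72
position: [0.7221, 0.1505, -0.0202]
tool_rot: [[0.962, 0.273, 0.001], [0.273, -0.962, -0.0], [0.001, 0.001, -1.0]]
ft_force: [0.2, -0.6, -2.5]
grip_width: 0.0232
gripper_force: 49.6
```

```bash
cat > blk.py <<'E'
from h import *
stt(); st=env.observe();R=np.array(st["tool_rot"]);p=np.array(st["position"])
for n in ("wrist","side"):
    im=cam(n);C=cloud(im); P=C[im["depth"]>0]-H; s=P@U;w=P@W;z=P[:,2]+H[2]
    near=(abs(s-.086)<.03)&(abs(w)<.03)
    k=near&(z>.025)&(z<.085)&(abs(w)<.0135)&(abs(s-.086)<.024)
    print(n,"tool s,w",((p-H)@U).round(4),((p-H)@W).round(4),k.sum())
    if k.sum()>30:
        zt=np.percentile(z[k],90); t=k&(abs(z-zt)<.003); print(" top",np.percentile(z[k],[50,90,99]).round(4),cv2.minAreaRect((np.c_[s,w][t]*1000).astype(np.float32)))
E
python3 blk.py; python3 -c "
from h import *
R=Rtool(A); go(tip(NEST+[0,0,.0083],R),R)"
```

```text
{'time_s': 19.717, 'q': [2.609, 51.001, 54.525, -0.014, 74.402, 76.783], 'position': [0.722, 0.15, -0.02], 'tool_rot': [[0.962, 0.273, 0.001], [0.273, -0.962, -0.0], [0.001, 0.001, -1.0]], 'ft_force': [0.233, -0.624, -2.526], 'grip_width': 0.023, 'gripper_force': 49.582}
wrist tool s,w 0.0867 0.0009 7171
 top [0.0418 0.0549 0.0838] ((86.7530746459961, 0.22825050354003906), (26.947525024414062, 23.262109756469727), 88.60977935791016)
side tool s,w 0.0867 0.0009 234
 top [0.0435 0.075  0.0842] ((85.74202728271484, 0.02773571014404297), (21.76922035217285, 26.774110794067383), 1.0117393732070923)
to [ 0.7221  0.1499 -0.0247] rotvec [ 0.03 -0.08 -0.07] shift in start axes cm [-0.03  0.05  0.45] shift in end axes [-0.03  0.05  0.45]
```

Call:
jog_arm(plan="0 0 0 -0.03 0.02 0.1 255;0 0 0 0 0 0.1 255;0 0 0 0 0 0.1 255;0 0 0 0 0 0.05 255;0 0 0 0 0 0 255;0 0 0 0 0 0 255")

```text
time_s: 20.32
position: [0.722, 0.1501, -0.0225]
tool_rot: [[0.962, 0.273, 0.002], [0.273, -0.962, -0.0], [0.002, 0.001, -1.0]]
ft_force: [-2.6, -0.6, 5.6]
grip_width: 0.0232
gripper_force: 50.6
```

Call:
jog_arm(plan="0 0 0 0 0 0.1 255;0 0 0 0 0 0 255;0 0 0 0 0 0 255")

```text
time_s: 20.57
position: [0.722, 0.1501, -0.0225]
tool_rot: [[0.962, 0.273, 0.002], [0.273, -0.962, -0.0], [0.002, 0.001, -1.0]]
ft_force: [-6.3, 0.2, 11.4]
grip_width: 0.0231
gripper_force: 51.2
```

```bash
python3 blk.py
```

```text
{'time_s': 20.567, 'q': [2.59, 51.09, 54.736, -0.028, 74.032, 76.763], 'position': [0.722, 0.15, -0.023], 'tool_rot': [[0.962, 0.273, 0.002], [0.273, -0.962, -0.0], [0.002, 0.001, -1.0]], 'ft_force': [-6.32, 0.17, 11.422], 'grip_width': 0.023, 'gripper_force': 51.224}
wrist tool s,w 0.0865 0.0007 7208
 top [0.0396 0.0561 0.0842] ((87.600830078125, 0.2649364471435547), (26.438535690307617, 22.74762535095215), 87.2117691040039)
side tool s,w 0.0865 0.0007 248
 top [0.0416 0.0795 0.0841] ((77.64817810058594, 4.884792327880859), (34.53425598144531, 19.072507858276367), 51.00983810424805)
```

Call:
jog_arm(plan="0 0 0 0 0 -0.1 255;0 0 0 0 0 0 150;0 0 0 0 0 0 130;0 0 0 0 0 0 130;0 0 0 0 0 0 130;0 0 0 0 0 -2 130;0 0 0 0 0 -2 130;0 0 0 0 0 -3 130;0 0 0 0 0 -3 130;0 0 0 0 0 0 130")

```text
time_s: 21.5
position: [0.7247, 0.1504, 0.0835]
tool_rot: [[0.962, 0.273, 0.013], [0.273, -0.962, 0.0], [0.012, 0.003, -1.0]]
ft_force: [0.5, -0.7, 1.7]
grip_width: 0.0418
gripper_force: 0.0
```

```bash
python3 blk.py; python3 - <<'E'
from h import *
plate()
im=cam("wrist");C=cloud(im); P=C[im["depth"]>0]-H; s=P@U;w=P@W;z=P[:,2]+H[2]
t=(abs(z-.040)<.003)&(abs(w)<.025)&(abs(s-.086)<.03); c,wh,a=cv2.minAreaRect((np.c_[s,w][t]*1000).astype(np.float32));print("block top",t.sum(),c,wh,a,z[t].mean())
A_=np.c_[s[t],w[t],np.ones(t.sum())]; print("slope",np.linalg.lstsq(A_,z[t],rcond=None)[0])
E
```

```text
{'time_s': 21.5, 'q': [2.597, 45.649, 48.289, -0.012, 85.327, 76.763], 'position': [0.725, 0.15, 0.084], 'tool_rot': [[0.962, 0.273, 0.013], [0.273, -0.962, 0.0], [0.012, 0.003, -1.0]], 'ft_force': [0.526, -0.69, 1.735], 'grip_width': 0.042, 'gripper_force': 0.0}
wrist tool s,w 0.0891 0.0002 1791
 top [0.0395 0.0404 0.0411] ((85.7298583984375, 1.1691904067993164), (36.70687484741211, 23.60620880126953), 0.6394749283790588)
side tool s,w 0.0891 0.0002 226
 top [0.0374 0.0416 0.0426] ((86.07597351074219, -0.4817085266113281), (24.770156860351562, 37.2704963684082), 87.60379028320312)
plate 0.61 angle 1.371622 1607
block top 1777 (85.94679260253906, 1.0911483764648438) (36.3194465637207, 23.645484924316406) 0.8539717793464661 0.03953025791900742
slope [-0.00224849 -0.00213521  0.0397276 ]
```

Block_30 is seated flat in the nest (top at 39.6 mm, level, 0.4 mm from centre). On to block_20.

```bash
python3 -c "
from h import *
R=Rtool(-4.5); go(tip([.6575,-.130,.09],R),R)"
```

```text
to [ 0.6575 -0.13    0.047 ] rotvec [1.000e-02 8.000e-02 2.033e+01] shift in start axes cm [-13.75  25.22   2.78] shift in end axes [-4.14 28.43  2.76]
```

Call:
jog_arm(plan="0 0 0 0 3.5 -1 130;0 0 0 0 3.5 -1 130;0 0 0 0 3.5 -1 130;0 0 6.8 0 0 0 130;0 0 6.8 0 0 0 130;0 0 6.8 0 0 0 130;0 0 0 -1.3 3.1 0 130;0 0 0 -1.3 3.1 0 130;0 0 0 -1.3 3.1 0 130;0 0 0 -1.3 3.1 1 130")

```text
time_s: 22.58
position: [0.6883, -0.0714, 0.0967]
tool_rot: [[0.997, -0.079, 0.003], [-0.079, -0.997, -0.001], [0.003, 0.0, -1.0]]
ft_force: [0.3, -1.1, 0.5]
grip_width: 0.042
gripper_force: 0.0
```

Call:
jog_arm(plan="0 0 0 -1.3 3.1 2 120;0 0 0 -1.3 3.1 2.8 120;0 0 0 0 0 0 120;0 0 0 0 0 0 120")

```text
time_s: 22.92
position: [0.6569, -0.1296, 0.0472]
tool_rot: [[0.997, -0.083, -0.003], [-0.082, -0.997, 0.002], [-0.003, -0.002, -1.0]]
ft_force: [0.1, 0.9, 1.1]
grip_width: 0.0455
gripper_force: 0.0
```

```bash
python3 - <<'E'
from h import *
stt();st=env.observe();R0=np.array(st["tool_rot"]);p=np.array(st["position"])
im=cam("wrist");C=cloud(im)
for z0,c0 in ((.02,(.6575,-.13)),):
    m=(abs(C[...,2]-z0)<.003)&(abs(C[...,0]-c0[0])<.03)&(abs(C[...,1]-c0[1])<.03)
    c,wh,a=cv2.minAreaRect((C[m][:,:2]*1000).astype(np.float32)); print(m.sum(),c,wh,a, C[m][:,2].mean(),im["pixels"][m].mean(0))
    yaw=a-90 if wh[0]<wh[1] else a
    R=Rtool(yaw); go(tip([c[0]/1000,c[1]/1000,.006],R),R)
E
```

```text
{'time_s': 22.917, 'q': [-21.283, 40.767, 65.014, 0.029, 74.433, 73.441], 'position': [0.657, -0.13, 0.047], 'tool_rot': [[0.997, -0.083, -0.003], [-0.082, -0.997, 0.002], [-0.003, -0.002, -1.0]], 'ft_force': [0.135, 0.88, 1.136], 'grip_width': 0.045, 'gripper_force': 0.0}
1922 (658.0018310546875, -129.74862670898438) (23.919010162353516, 36.238033294677734) 86.18475341796875 0.01952137908666478 [218.48595213 212.57596254 205.69406868]
to [ 0.658  -0.1297 -0.037 ] rotvec [-0.05  0.02 -0.82] shift in start axes cm [-0.02  0.12  8.57] shift in end axes [-0.02  0.11  8.57]
```

Call:
jog_arm(plan="0 0 -0.8 0.06 0.03 2 120;0 0 0 0 0 2 120;0 0 0 0 0 2 120;0 0 0 0 0 1.5 120;0 0 0 0 0 0.8 120;0 0 0 0 0 0.2 120;0 0 0 0 0 0 120;0 0 0 0 0 0 190;0 0 0 0 0 0 255;0 0 0 0 0 0 255")

```text
time_s: 23.8
position: [0.6603, -0.1291, -0.0338]
tool_rot: [[0.998, -0.066, 0.004], [-0.066, -0.998, -0.001], [0.004, 0.001, -1.0]]
ft_force: [-0.7, 1.2, 5.0]
grip_width: 0.0233
gripper_force: 49.8
```

Call:
jog_arm(plan="0 0 0 0 0 0 255;0 0 0 0 0 0 255;0 0 0 0 0 0 255;0 0 0 0 0 -1 255;0 0 0 0 0 -2 255;0 0 0 0 0 -3 255;0 0 0 0 0 -4 255;0 0 0 0 0 -4 255;0 0 0 0 0 0 255;0 0 0 0 0 0 255")

```text
time_s: 24.63
position: [0.6599, -0.1293, 0.1076]
tool_rot: [[0.998, -0.066, 0.006], [-0.066, -0.998, -0.002], [0.006, 0.002, -1.0]]
ft_force: [-1.1, 0.6, -3.0]
grip_width: 0.0227
gripper_force: 49.2
```

```bash
python3 - <<'E'
from h import *
stt(); plate()
im=cam("wrist");C=cloud(im);st=env.observe();R=np.array(st["tool_rot"]);p=np.array(st["position"]);L=(C-p)@R
m=(im["depth"]>0)&(abs(L[...,0])<.021)&(abs(L[...,1])<.0115)&(L[...,2]>-.07)&(L[...,2]<-.045)
zt=np.median(L[m][:,2]); k=L[m&(abs(L[...,2]-zt)<.003)]; print(zt,len(k),cv2.minAreaRect((k[:,:2]*1000).astype(np.float32)),np.percentile(k[:,0],[1,99]))
print(np.linalg.lstsq(np.c_[k[:,:2],np.ones(len(k))],k[:,2],rcond=None)[0])
R=Rtool(A); go(tip(H+.0859*U+.0011*W+[0,0,.10],R),R)
E
```

```text
{'time_s': 24.633, 'q': [-21.154, 37.635, 60.675, 0.018, 81.318, 72.615], 'position': [0.66, -0.129, 0.108], 'tool_rot': [[0.998, -0.066, 0.006], [-0.066, -0.998, -0.002], [0.006, 0.002, -1.0]], 'ft_force': [-1.1, 0.616, -2.999], 'grip_width': 0.023, 'gripper_force': 49.191}
plate 0.61 angle 1.3689811 1737
-0.05400887169031836 4137 ((-2.193235397338867, 0.001125335693359375), (37.39525604248047, 22.99327278137207), 0.014951024204492569) [-0.01940732  0.01601177]
[ 0.00881482 -0.0003459  -0.05398661]
to [0.7213 0.1504 0.075 ] rotvec [ -0.07   0.09 -19.67] shift in start axes cm [  4.47 -28.25   2.82] shift in end axes [ 13.72 -25.1    2.8 ]
```

Call:
jog_arm(plan="0 0 -6.56 0 0 0 255;0 0 -6.56 0 0 0 255;0 0 -6.55 0 0 0 255;0 0 0 3.5 0 0 255;0 0 0 3.5 -2 0 255;0 0 0 3.5 -3 0 255;0 0 0 3.4 -3 0 255;0 0 0 0 -3.5 0 255;0 0 0 0 -3.5 0 255;0 0 0 0 -3.5 0 255")

```text
time_s: 25.62
position: [0.7366, 0.082, 0.1017]
tool_rot: [[0.962, 0.274, -0.003], [0.274, -0.962, 0.0], [-0.003, -0.001, -1.0]]
ft_force: [1.1, 1.3, -0.3]
grip_width: 0.0226
gripper_force: 49.3
```

Call:
jog_arm(plan="0 0 0 0 -3.5 0.5 255;0 0 0 0 -2.5 1 255;0 0 0 0 -0.6 1.3 255;0 0 0 0 0 0 255;0 0 0 0 0 0 255;0 0 0 0 0 0 255")

```text
time_s: 26.12
position: [0.72, 0.1426, 0.0764]
tool_rot: [[0.962, 0.273, 0.001], [0.273, -0.962, -0.0], [0.001, 0.001, -1.0]]
ft_force: [0.7, 0.5, -1.3]
grip_width: 0.0232
gripper_force: 49.3
```

```bash
cat > up.py <<'E'
from h import *
stt(); st=env.observe();R0=np.array(st["tool_rot"]);p=np.array(st["position"])
im=cam("wrist");C=cloud(im);L=(C-p)@R0
m=(im["depth"]>0)&(abs(L[...,0])<.021)&(abs(L[...,1])<.0115)&(L[...,2]>-.07)&(L[...,2]<-.045)
k=L[m&(abs(L[...,2]-np.median(L[m][:,2]))<.003)]; c=cv2.minAreaRect((k[:,:2]*1000).astype(np.float32)); print("held top in tool",c,np.median(k[:,2]))
P=C[im["depth"]>0]-H; s=P@U;w=P@W;z=P[:,2]+H[2]
t=(abs(z-.040)<.0025)&(abs(w)<.016)&(s>.06)&(s<.107); print("lower block visible",t.sum(), np.percentile(s[t],[1,99]).round(4) if t.sum()>20 else 0, np.percentile(w[t],[1,99]).round(4) if t.sum()>20 else 0)
R=Rtool(A); g=H+(.0859+.0020)*U+.0011*W; g[2]=.006; go(g,R)
E
python3 up.py
```

```text
{'time_s': 26.117, 'q': [2.002, 45.652, 49.479, -0.028, 84.821, 76.169], 'position': [0.72, 0.143, 0.076], 'tool_rot': [[0.962, 0.273, 0.001], [0.273, -0.962, -0.0], [0.001, 0.001, -1.0]], 'ft_force': [0.667, 0.465, -1.32], 'grip_width': 0.023, 'gripper_force': 49.294}
held top in tool ((-2.0679359436035156, 0.01798534393310547), (36.8679084777832, 22.96477699279785), 0.03185894340276718) -0.05334528859251523
lower block visible 1785 [0.0689 0.1037] [-0.0109  0.0125]
to [0.7232 0.1509 0.006 ] rotvec [ 0.05 -0.09 -0.09] shift in start axes cm [ 0.51 -0.74  7.09] shift in end axes [ 0.52 -0.74  7.09]
```

Call:
jog_arm(plan="0 0 0 0.25 -0.37 1 255;0 0 0 0.27 -0.37 2 255;0 0 0 0 0 1.8 255;0 0 0 0 0 1 255;0 0 0 0 0 0.5 255;0 0 0 0 0 0 255;0 0 0 0 0 0 255")

```text
time_s: 26.75
position: [0.7232, 0.152, 0.0144]
tool_rot: [[0.962, 0.274, 0.003], [0.274, -0.962, -0.0], [0.002, 0.001, -1.0]]
ft_force: [-0.1, 0.3, -1.6]
grip_width: 0.0228
gripper_force: 49.3
```

```bash
python3 up.py
```

```text
{'time_s': 26.75, 'q': [2.728, 49.141, 52.544, -0.015, 78.167, 76.854], 'position': [0.723, 0.152, 0.014], 'tool_rot': [[0.962, 0.274, 0.003], [0.274, -0.962, -0.0], [0.002, 0.001, -1.0]], 'ft_force': [-0.131, 0.344, -1.582], 'grip_width': 0.023, 'gripper_force': 49.315}
held top in tool ((-2.1632537841796875, -0.004551887512207031), (37.28180694580078, 22.970413208007812), 0.005590122193098068) -0.05334422827090386
lower block visible 445 [0.0993 0.1042] [-0.0108  0.0128]
to [0.7232 0.1509 0.006 ] rotvec [ 0.06 -0.19 -0.02] shift in start axes cm [-0.05  0.11  0.89] shift in end axes [-0.05  0.11  0.89]
```

Call:
jog_arm(plan="0 0 0 -0.03 0.1 0.2 255;0 0 0 0 0 0.2 255;0 0 0 0 0 0.2 255;0 0 0 0 0 0.1 255;0 0 0 0 0 0.1 255;0 0 0 0 0 0.1 255;0 0 0 0 0 0 255;0 0 0 0 0 0 255;0 0 0 0 0 0 255")

```text
time_s: 27.55
position: [0.7228, 0.1513, 0.0062]
tool_rot: [[0.962, 0.274, 0.002], [0.274, -0.962, -0.0], [0.002, 0.001, -1.0]]
ft_force: [-4.1, 0.5, 6.1]
grip_width: 0.0232
gripper_force: 50.3
```

```bash
python3 up.py
```

```text
{'time_s': 27.55, 'q': [2.674, 49.534, 53.111, -0.025, 77.221, 76.77], 'position': [0.723, 0.151, 0.006], 'tool_rot': [[0.962, 0.274, 0.002], [0.274, -0.962, -0.0], [0.002, 0.001, -1.0]], 'ft_force': [-4.123, 0.516, 6.098], 'grip_width': 0.023, 'gripper_force': 50.324}
held top in tool ((-1.9789962768554688, -0.01590251922607422), (36.9811897277832, 22.963665008544922), 0.005568382330238819) -0.05338778830269339
lower block visible 291 [0.1008 0.1043] [-0.0107  0.0128]
to [0.7232 0.1509 0.006 ] rotvec [ 0.05 -0.13  0.  ] shift in start axes cm [0.03 0.04 0.02] shift in end axes [0.03 0.04 0.02]
```

Contact force is +7 N at the expected height, so it is resting on the lower block. I'll ease off, release and rise.

Call:
jog_arm(plan="0 0 0 0.03 0 -0.06 255;0 0 0 0 0 0 150;0 0 0 0 0 0 130;0 0 0 0 0 0 130;0 0 0 0 0 0 130;0 0 0 0 0 0 130;0 0 0 0 0 -1 130;0 0 0 0 0 -3 130;0 0 0 0 0 -3.5 130;0 0 0 0 0 0 130")

```text
time_s: 28.43
position: [0.7261, 0.1516, 0.0892]
tool_rot: [[0.962, 0.274, 0.015], [0.274, -0.962, 0.0], [0.014, 0.004, -1.0]]
ft_force: [0.8, 0.5, 2.5]
grip_width: 0.0425
gripper_force: 0.0
```

```bash
python3 - <<'E'
from h import *
stt();plate()
im=cam("wrist");C=cloud(im); P=C[im["depth"]>0]-H; s=P@U;w=P@W;z=P[:,2]+H[2]
t=(abs(z-.060)<.003)&(abs(w)<.025)&(abs(s-.086)<.03); c,wh,a=cv2.minAreaRect((np.c_[s,w][t]*1000).astype(np.float32));print("block top",t.sum(),c,wh,a,z[t].mean())
print("slope",np.linalg.lstsq(np.c_[s[t],w[t],np.ones(t.sum())],z[t],rcond=None)[0])
R=Rtool(A,30); st=env.observe()
E
```

```text
{'time_s': 28.433, 'q': [2.683, 45.548, 47.561, -0.012, 86.054, 76.776], 'position': [0.726, 0.152, 0.089], 'tool_rot': [[0.962, 0.274, 0.015], [0.274, -0.962, 0.0], [0.014, 0.004, -1.0]], 'ft_force': [0.834, 0.5, 2.527], 'grip_width': 0.042, 'gripper_force': 0.0}
plate 0.6 angle 0.20382437 254
block top 1940 (85.81391143798828, 1.7474136352539062) (23.751094818115234, 36.23462677001953) 89.2154541015625 0.059550519309831275
slope [-0.00373891 -0.00129759  0.05987702]
```

Stack verified: top at 59.6 mm, level and centred. Next I'll raise and hover over the knob, tool still pointing down with the camera on the far side.

Call:
jog_arm(plan="0 0 0 0 0 -3.5 120;0 0 0 0 0 -3.5 120;0 0 0 0 0 0 120;0 0 0 -2 0.1 0 120;0 0 0 -2 0 0 120;0 0 0 -2 0 0 120;0 0 0 -2 0 0 120;0 0 0 0 0 0 120;0 0 0 0 0 0 120")

```text
time_s: 29.33
position: [0.6456, 0.1284, 0.1497]
tool_rot: [[0.962, 0.274, 0.0], [0.274, -0.962, -0.0], [0.0, 0.0, -1.0]]
ft_force: [0.3, -0.7, -0.2]
grip_width: 0.0451
gripper_force: 0.0
```

```bash
python3 - <<'E'
from h import *
stt();plate(); st=env.observe();p=np.array(st["position"]);R0=np.array(st["tool_rot"])
im=cam("wrist");save("w7",im["pixels"]);C=cloud(im); P=C[im["depth"]>0]-H; s=P@U;w=P@W;z=P[:,2]+H[2]
k=(z>.147)&(z<.178)&(abs(w)<.012)&(abs(s)<.04); print("knob pts",k.sum())
if k.sum(): print(np.percentile(s[k],[1,50,99]).round(4),np.percentile(w[k],[1,50,99]).round(4),np.percentile(z[k],[1,50,99]).round(4))
t=(abs(z-.060)<.003)&(abs(w)<.025)&(abs(s-.086)<.03); print("stack",t.sum(),cv2.minAreaRect((np.c_[s,w][t]*1000).astype(np.float32)) if t.sum() else 0)
R=Rtool(A); g=H+.0063*U+.0003*W; g[2]=.163-.062; go(g,R)
E
```

```text
{'time_s': 29.333, 'q': [0.967, 34.584, 59.438, -0.007, 85.965, 75.082], 'position': [0.646, 0.128, 0.15], 'tool_rot': [[0.962, 0.274, 0.0], [0.274, -0.962, -0.0], [0.0, 0.0, -1.0]], 'ft_force': [0.314, -0.706, -0.217], 'grip_width': 0.045, 'gripper_force': 0.0}
plate 0.79 angle 1.3691925 1710
knob pts 983
[0.0033 0.0134 0.019 ] [-0.0068  0.001   0.0084] [0.1593 0.1679 0.1704]
stack 1558 ((85.67906951904297, 1.7245521545410156), (35.42902374267578, 23.937931060791016), 0.27227982878685)
to [0.645  0.1278 0.101 ] rotvec [ 0.02 -0.06 -0.  ] shift in start axes cm [-0.2   0.02  4.86] shift in end axes [-0.19  0.03  4.86]
```

View pics/w7.png

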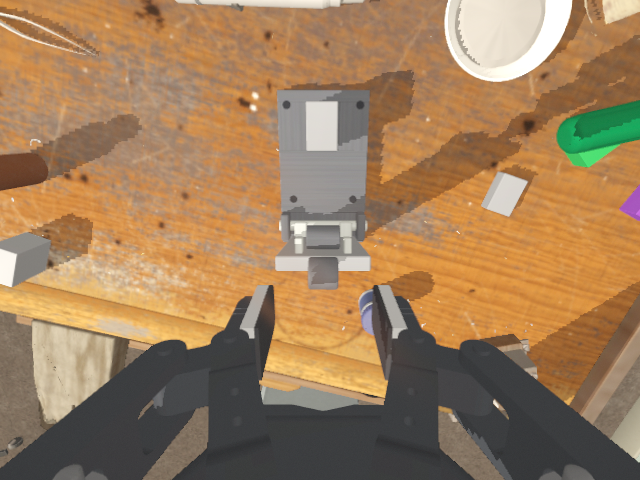

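Wrist view: the stack (321,126) sits square in the base and the knob (323,272) lies between the open fingers. The plate is at about 1.37 rad. I'll descend and pinch.

Call:
jog_arm(plan="0 0 0 0.17 -0.03 1.5 120;0 0 0 0 0 1.5 120;0 0 0 0 0 1.2 120;0 0 0 0 0 0.8 120;0 0 0 0 0 0 120;0 0 0 0 0 0 180;0 0 0 0 0 0 255;0 0 0 0 0 0 255;0 0 0 0 0 0 255;0 0 0 0 0 0 255", grip_force=35)

```text
time_s: 30.32
position: [0.6484, 0.1291, 0.1011]
tool_rot: [[0.962, 0.274, 0.004], [0.274, -0.962, -0.0], [0.004, 0.001, -1.0]]
ft_force: [1.6, -1.1, 3.1]
grip_width: 0.0155
gripper_force: 36.3
```

Call:
jog_arm(plan="0 0 0 0 0 0 255;0 0 0 0 0 0 255;0 0 0 0 0 0 255")

```text
time_s: 30.57
position: [0.6484, 0.1291, 0.1011]
tool_rot: [[0.962, 0.274, 0.004], [0.274, -0.962, -0.0], [0.003, 0.001, -1.0]]
ft_force: [1.6, -1.9, 5.4]
grip_width: 0.0156
gripper_force: 36.6
```

```bash
python3 - <<'E'
from h import *
stt();plate(); st=env.observe();p=np.array(st["position"])
g=p+[0,0,.062]-H; print("grasp s,w,z",g@U,g@W,g[2]+H[2])
f=lambda a:np.array([.143*np.cos(a)-.015*np.sin(a),143e-3*np.sin(a)+.015*np.cos(a)])
a=np.linspace(1.372,.55,21); k=np.array([f(x) for x in a]); d=np.diff(k,axis=0)*100
print(np.c_[a[1:],d[:,0],-d[:,1]].round(2).tolist())
E
```

```text
{'time_s': 30.567, 'q': [1.034, 36.893, 63.28, -0.019, 79.615, 75.143], 'position': [0.648, 0.129, 0.101], 'tool_rot': [[0.962, 0.274, 0.004], [0.274, -0.962, -0.0], [0.003, 0.001, -1.0]], 'ft_force': [1.568, -1.851, 5.448], 'grip_width': 0.016, 'gripper_force': 36.581}
plate 0.61 angle 1.3710414 1686
grasp s,w,z 0.009939327997931317 0.000608675385519083 0.1631082894247241
[[1.33, 0.59, 0.07], [1.29, 0.58, 0.09], [1.25, 0.58, 0.12], [1.21, 0.57, 0.14], [1.17, 0.57, 0.16], [1.13, 0.56, 0.19], [1.08, 0.55, 0.21], [1.04, 0.54, 0.23], [1.0, 0.53, 0.25], [0.96, 0.52, 0.28], [0.92, 0.51, 0.3], [0.88, 0.5, 0.32], [0.84, 0.49, 0.34], [0.8, 0.47, 0.36], [0.76, 0.46, 0.38], [0.71, 0.44, 0.39], [0.67, 0.42, 0.41], [0.63, 0.41, 0.43], [0.59, 0.39, 0.45], [0.55, 0.37, 0.46]]
```

Call:
jog_arm(plan="0 0 0 0.59 0 0.07 255;0 0 0 0.58 0 0.09 255;0 0 0 0.58 0 0.12 255;0 0 0 0.57 0 0.14 255;0 0 0 0.57 0 0.16 255;0 0 0 0.56 0 0.19 255;0 0 0 0.55 0 0.21 255;0 0 0 0.54 0 0.23 255;0 0 0 0.53 0 0.25 255;0 0 0 0.52 0 0.28 255")

```text
time_s: 31.5
position: [0.702, 0.1443, 0.0828]
tool_rot: [[0.962, 0.274, 0.001], [0.274, -0.962, -0.001], [0.001, 0.001, -1.0]]
ft_force: [0.0, -3.7, 4.0]
grip_width: 0.0155
gripper_force: 37.6
```

Call:
jog_arm(plan="0 0 0 0.51 0 0.3 255;0 0 0 0.5 0 0.32 255;0 0 0 0.49 0 0.34 255;0 0 0 0.47 0 0.36 255;0 0 0 0.46 0 0.38 255;0 0 0 0.44 0 0.39 255;0 0 0 0 0 0 255;0 0 0 0 0 0 255")

```text
time_s: 32.17
position: [0.7298, 0.1522, 0.0611]
tool_rot: [[0.962, 0.274, 0.002], [0.274, -0.962, -0.0], [0.002, 0.001, -1.0]]
ft_force: [3.0, -4.6, 1.6]
grip_width: 0.0156
gripper_force: 37.8
```

```bash
cat > ang.py <<'E'
from h import *
stt();plate(); st=env.observe();R=np.array(st["tool_rot"]);g=np.array(st["position"])-.062*R[:,2]-H
s=g@U+.0035;z=g[2]; print("r",np.hypot(s,z),"angle",np.arctan2(z,s)-np.arctan2(15,143))
im=cam("side");C=cloud(im); P=C[im["depth"]>0]-H; s=P@U;w=P@W;z=P[:,2]+H[2]
t=(z>.017)&(z<.058)&(abs(w)<.025)&(abs(s-.086)<.03); print("stack side pts",t.sum(),np.percentile(s[t],[2,98]).round(4),np.percentile(w[t],[2,98]).round(4),np.percentile(z[t],98).round(4))
E
python3 ang.py
```

```text
{'time_s': 32.167, 'q': [2.725, 47.57, 47.937, -0.025, 84.391, 76.837], 'position': [0.73, 0.152, 0.061], 'tool_rot': [[0.962, 0.274, 0.002], [0.274, -0.962, -0.0], [0.002, 0.001, -1.0]], 'ft_force': [2.977, -4.64, 1.636], 'grip_width': 0.016, 'gripper_force': 37.759}
plate 0.82 angle 0.7158512 1604
r 0.14371383364748314 angle 0.7169548022247023
stack side pts 329 [0.0677 0.1046] [-0.0127  0.0087] 0.0565
```

Call:
jog_arm(plan="0 0 0 0.42 0 0.41 255;0 0 0 0.41 0 0.43 255;0 0 0 0.39 0 0.45 255;0 0 0 0.19 0 0.22 255;0 0 0 0.13 0 0.16 255;0 0 0 0 0 0 255;0 0 0 0 0 0 255")

```text
time_s: 32.9
position: [0.7442, 0.1563, 0.0442]
tool_rot: [[0.962, 0.274, 0.001], [0.274, -0.962, -0.001], [0.001, 0.001, -1.0]]
ft_force: [1.9, -4.6, 0.8]
grip_width: 0.0155
gripper_force: 37.9
```

```bash
python3 ang.py
```

```text
{'time_s': 32.9, 'q': [2.985, 50.039, 45.386, -0.032, 84.535, 77.105], 'position': [0.744, 0.156, 0.044], 'tool_rot': [[0.962, 0.274, 0.001], [0.274, -0.962, -0.001], [0.001, 0.001, -1.0]], 'ft_force': [1.887, -4.567, 0.759], 'grip_width': 0.016, 'gripper_force': 37.869}
plate 0.91 angle 0.55172086 1530
r 0.14336101010769656 angle 0.5583469955592388
stack side pts 283 [0.0677 0.1048] [-0.0133  0.0078] 0.0561
```

Two more small steps, then I'll release by opening slowly.

Call:
jog_arm(plan="0 0 0 0.09 0 0.12 255;0 0 0 0.09 0 0.12 255;0 0 0 0.04 0 0.07 255;0 0 0 0 0 0 255;0 0 0 0 0 0 255")

```text
time_s: 33.47
position: [0.7464, 0.1569, 0.0412]
tool_rot: [[0.962, 0.274, 0.001], [0.274, -0.962, -0.001], [0.001, 0.001, -1.0]]
ft_force: [4.0, -5.3, 1.1]
grip_width: 0.0156
gripper_force: 37.9
```

```bash
python3 ang.py
```

```text
{'time_s': 33.467, 'q': [3.023, 50.416, 45.049, -0.032, 84.484, 77.144], 'position': [0.746, 0.157, 0.041], 'tool_rot': [[0.962, 0.274, 0.001], [0.274, -0.962, -0.001], [0.001, 0.001, -1.0]], 'ft_force': [3.962, -5.324, 1.141], 'grip_width': 0.016, 'gripper_force': 37.908}
plate 0.93 angle 0.5284004 1555
r 0.14331449940226598 angle 0.5321152437436056
stack side pts 269 [0.0681 0.1047] [-0.0131  0.0052] 0.0562
```

Call:
jog_arm(plan="0 0 0 0 0 0 190;0 0 0 0 0 0 150;0 0 0 0 0 0 120;0 0 0 0 0 0 120;0 0 0 0 0 0 120;0 0 0 0 0 -1 120;0 0 0 0 0 -2 120;0 0 0 0 0 -3 120;0 0 0 0 0 -3 120;0 0 0 0 0 0 120")

```text
time_s: 34.45
position: [0.7483, 0.1575, 0.1408]
tool_rot: [[0.962, 0.274, 0.014], [0.274, -0.962, 0.001], [0.014, 0.003, -1.0]]
ft_force: [0.5, -0.4, 1.9]
grip_width: 0.0451
gripper_force: 0.0
```

Call:
jog_arm(plan="0 0 0 0 0 0 120;0 0 0 0 0 0 120;0 0 0 0 0 0 120;0 0 0 0 0 0 120")

```text
time_s: 34.78
position: [0.7455, 0.1572, 0.1308]
tool_rot: [[0.962, 0.274, -0.001], [0.274, -0.962, -0.0], [-0.001, -0.0, -1.0]]
ft_force: [-0.1, 0.2, -0.4]
grip_width: 0.0456
gripper_force: 0.0
```

```bash
python3 ang.py; python3 - <<'E'
from h import *
im=cam("side"); save("s3",cv2.resize(im["pixels"][170:300,270:430],(768,600),interpolation=cv2.INTER_CUBIC))
E
```

```text
{'time_s': 34.783, 'q': [3.039, 47.198, 37.321, -0.013, 95.54, 77.139], 'position': [0.746, 0.157, 0.131], 'tool_rot': [[0.962, 0.274, -0.001], [0.274, -0.962, -0.0], [-0.001, -0.0, -1.0]], 'ft_force': [-0.103, 0.223, -0.44], 'grip_width': 0.046, 'gripper_force': 0.0}
plate 0.74 angle 0.5193597 1615
r 0.2094776379056776 angle 0.8865014464245852
stack side pts 272 [0.0679 0.1046] [-0.0133  0.0049] 0.0561
```

View pics/s3.png

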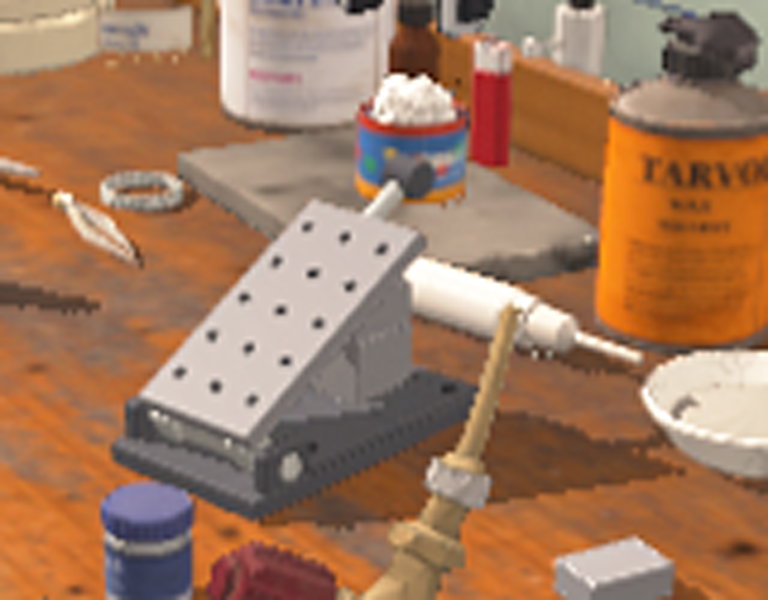

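The plate rests on the stack (385,345 in the crop) at about 0.52 rad, and the gripper is clear. Handing in.

```bash
python3 -c "
from h import *
print(job.close_job())"
```

```text
the job is handed in; nothing more can be done
None
```

I handed the job in at about 35 s: the 30 mm block is seated in the nest with the 20 mm block squarely on it, and the plate rests on the stack at a camera-measured 0.519 rad (target 0.524 ± 0.02) with the gripper clear, but the hand-in returned no verdict.

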